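Put the stacked lids back on the condiment pots

TASK

The washed lids of the four condiment pots stand in one stack on the tray. Take the stack apart from the top down and set each lid on the pot it belongs to, by shape and size, so that it sits fully home: flat on the rim, centred, and for the square and oblong pots squarely in line with them. Leave every pot standing where it is, and do not knock the mug or the pile of sauce dishes.

Things in the scene. Friction and masses are not known exactly. Their poses are not given: they have to be found in the camera images.
- lid_small_round: the small round flat steel lid, top of the stack at the start: its cap is round, 36 mm in diameter, and 12 mm thick, with a grey sealing plug 20 mm in diameter, tapering a little, 8 mm deep, centred beneath it (20 mm overall). In the stack its plug stands loosely on the flat top of the lid below (not interlocked), so the cap's edge can be pinched from its two sides between 8 and 20 mm above the origin. Origin: centre of the plug's underside; z up. About 50 g.
- lid_square: the square flat steel lid, second from the top of the stack: its cap is square, 48 x 48 mm, and 12 mm thick, with a grey sealing plug 28 x 28 mm, 8 mm deep, centred beneath it (20 mm overall). In the stack its plug stands loosely on the flat top of the lid below (not interlocked), so the cap's edge can be pinched from its two sides between 8 and 20 mm above the origin. Origin: centre of the plug's underside; z up. About 70 g.
- lid_large_round: the large round flat steel lid, third from the top of the stack: its cap is round, 68 mm in diameter, and 12 mm thick, with a grey sealing plug 46 mm in diameter, tapering a little, 8 mm deep, centred beneath it (20 mm overall). In the stack its plug stands loosely on the flat top of the lid below (not interlocked), so the cap's edge can be pinched from its two sides between 8 and 20 mm above the origin. Origin: centre of the plug's underside; z up. About 110 g.
- lid_oblong: the oblong flat steel lid, bottom of the stack, lying on the tray: its cap is oblong, 112 mm along its own x by 68 mm along its own y, and 12 mm thick, with a grey sealing plug 90 x 46 mm, 8 mm deep, centred beneath it (20 mm overall). Its plug stands on the tray floor, so the cap's edge can be pinched from its two sides between 8 and 20 mm above the origin. Origin: centre of the plug's underside; z up. About 160 g.
- pot_small_round: the small round white ceramic condiment pot with a thin blue line below the rim, empty and open, loose on the tray: outside 36 mm in diameter, 50 mm high, wall 3 mm (mouth 30 mm). Origin: centre of its underside; z up. With its lid home the cap rests flat on the rim, the lid's origin 42 mm above the pot's origin. About 180 g.
- pot_square: the square white ceramic condiment pot with a thin blue line below the rim, empty and open, loose on the tray: outside 48 x 48 mm, sides along its own x and y, 60 mm high, walls 4 mm (mouth 40 x 40 mm). Origin: centre of its underside; z up. With its lid home the cap rests flat on the rim, the lid's origin 52 mm above the pot's origin. About 260 g.
- pot_large_round: the large round white ceramic condiment pot with a thin blue line below the rim, empty and open, loose on the tray: outside 68 mm in diameter, 64 mm high, wall 4 mm (mouth 60 mm). Origin: centre of its underside; z up. With its lid home the cap rests flat on the rim, the lid's origin 56 mm above the pot's origin. About 340 g.
- pot_oblong: the oblong white ceramic condiment pot with a thin blue line below the rim, empty and open, loose on the tray: outside 112 mm along its own x by 68 mm along its own y, 56 mm high, walls 4 mm (mouth 104 x 60 mm). Origin: centre of its underside; z up. With its lid home the cap rests flat on the rim, the lid's origin 48 mm above the pot's origin. About 420 g.
- tea_mug: bystander, leave alone: white mug standing on the tray, 72 mm across, 70 mm high, with a handle; not one of the pots. Origin: centre of its underside.
- sauce_dishes: bystander, leave alone: a pile of small round white sauce dishes standing on the tray, 68 mm across, 43 mm high. Origin: centre of its underside. (The pots, the lid stack, this pile, the mug and a steel spoon all lie on one flat dark brown tray, whose floor is 4 mm above the counter and whose low rim rises to 21 mm.)
Mind the look-alikes: they are no part of the job. Leave any pink look-alike of the pot_small_round alone. Leave any green look-alike of the pot_oblong alone.

How it is judged (in metres and radians):
On the way, in this order (a step that is already met when the one before it is completed fails the run):
1. the small round lid is home on the small round pot (horizontal distance between lid_small_round and pot_small_round below 0.01 m and z of lid_small_round in the frame of pot_small_round between 0.039 and 0.045 m and angle between each of lid_small_round, pot_small_round's own z axis and vertical below 0.1 rad), for 0.2 s.
2. the square lid is home on the square pot (horizontal distance between lid_square and pot_square below 0.01 m and z of lid_square in the frame of pot_square between 0.049 and 0.055 m and angle between each of lid_square, pot_square's own z axis and vertical below 0.1 rad and (angle between the x axis of lid_square and the x axis of pot_square, either way round below 0.2 rad or angle between the x axis of lid_square and the y axis of pot_square, either way round below 0.2 rad)), for 0.2 s.
3. the large round lid is home on the large round pot (horizontal distance between lid_large_round and pot_large_round below 0.01 m and z of lid_large_round in the frame of pot_large_round between 0.053 and 0.059 m and angle between each of lid_large_round, pot_large_round's own z axis and vertical below 0.1 rad), for 0.2 s.
4. the oblong lid is home on the oblong pot (horizontal distance between lid_oblong and pot_oblong below 0.01 m and z of lid_oblong in the frame of pot_oblong between 0.045 and 0.051 m and angle between each of lid_oblong, pot_oblong's own z axis and vertical below 0.1 rad and angle between the x axis of lid_oblong and the x axis of pot_oblong, either way round below 0.2 rad), for 0.2 s.
At the end, for the whole second after the job is handed in: Every lid rests on the pot of its own shape and size: centred within 10 mm, seated height within 3 mm, level within 0.1 rad, square and oblong lids in line with their pots within 0.2 rad. Pots upright and within 30 mm, mug and dish pile within 25 mm of where they began. All at rest (all of step 1 and all of step 2 and all of step 3 and all of step 4 and distance of each of pot_small_round, pot_square, pot_large_round, pot_oblong from where it was at the start of the episode below 0.03 m and linear speed of each of lid_small_round, pot_small_round, lid_square, pot_square, lid_large_round, pot_large_round, lid_oblong, pot_oblong below 0.02 m/s and distance of each of tea_mug, sauce_dishes from where it was at the start of the episode below 0.025 m); the robot touches nothing.
It fails at once if the mug is knocked over or shoved away (angle between tea_mug's own z axis and vertical above 0.5 rad or distance of tea_mug from where it was at the start of the episode above 0.04 m).
It fails at once if the pile of sauce dishes is knocked over or shoved away (angle between sauce_dishes's own z axis and vertical above 0.5 rad or distance of sauce_dishes from where it was at the start of the episode above 0.04 m).
It fails at once if a pot is tipped over (angle between any of pot_small_round, pot_square, pot_large_round, pot_oblong's own z axis and vertical above 0.5 rad).
It also fails if it takes over 125 s, if anything falls off the work surface, if the arm or the gripper's body presses on something with over 40 N, if the wrist force passes 120 N, or if a joint passes its speed limit or range.

ROBOT

A 7-joint arm with a two-finger parallel gripper is mounted at the origin on the work surface. World frame = base frame: x ahead of the robot, y to its left, z up, the work surface at z = 0. Lengths are in mm, angles in rad, forces in N, time in s.
With the tool pointing down it reaches from about 425 to 925 mm from the base axis. Payload 6.8 kg.
Tool frame: the origin (TCP) lies at the very end of the fingers, on their centre line; the grasp point (between the pads) lies 19 mm behind it (bot.pinch_z is the distance from the TCP to the grasp point, in mm); x points along the fingers, z is the direction in which the jaws open and shut, and the axes are right-handed (so a half turn about x gives the same grasp; the last joint's range is limited). The gripper opens to 88 mm and grips with 3 to 60 N. Pads are 20 mm wide; open, the fingers measure 115 mm over their backs; the gripper's body (75 mm by 178 mm) begins 61 mm behind the grasp point.
Start: joints at [1.196, 0.477, 0.022, 1.555, -0.011, 1.109, -0.083], TCP at [177.97, -651.133, 222.664] pointing down, gripper open.
Joint ranges: [-2.96, 2.96], [-0.34, 2.1], [-1.41, 1.46], [0.24, 2.44], [-1.37, 4.51], [0.17, 1.92], [-2.96, 2.96]. Speed limits (rad/s): [2.39, 2.39, 3.14, 3.14, 3.14, 3.14, 3.14].

INTERFACE

Orientations are given as a rotation vector (axis times angle).
In Python, from cell import bot gives the robot as it stands.
- The arm moves only by the tool jog_arm, never from a script. Its argument "commands" is a list of rows, each a list of 5 numbers: the closure, from 0 (fully open) to 1 (shut), then the shift along the tool's x, y, z in mm, then the turn about the tool's x in degrees. A call has 1 to 10 rows; each row is the pose to reach, as a shift and turn from the pose measured when the call began, along the tool's axes at that moment; what a row does not reach only later rows make up. A row lasts 1/10 s, in which the tool goes at most 50 mm and 8.59 degrees, less where a joint would pass 70% of its speed; a pose out of reach is approached as far as the arm can. A call with a gripper value outside its range is refused whole. The fingers move at their own pace and stop on an object; "squeeze" is the grip in N (left out, the last holds). Time passes only in rows, so rows that repeat a pose let the fingers close. It gives the time, the measured TCP pose, the force and the opening at its end, in the units of the state.
- bot.get_obs(): the state, without advancing time (a new reading comes with each control period).
- bot.get_image(name): name is "scene" or "top"; returns the picture (420x560x3 uint8, red, green, blue); there is no depth.
- bot.camera_info(name): a dict with "camera_matrix" (3x3 intrinsics, pixels), "origin" and "attitude" of the camera in the world. Camera axes: x right, y down, z forward; pixel columns grow to the right and rows downward; lengths in mm; the calibration is good to about 2 mm. A picture is of the moment at which its call begins. camera_info takes no time and is no camera call.
- bot.finish_job(): hands the job in, once; it reports no verdict.
Trained networks look in the newest picture that a camera, given by its name, has taken for a name from the list of things; names that differ only in an ending like _2 or _b are one class to them, and where a whole thing is asked for, a point or a joint stands for the part that bears it (a point fixed in the world has none). Each returns a list of dicts, best first, with "conf" (0 to 1); they miss things now and then, are a little off and sometimes report something else, mostly with a low value. They report only what shows in the picture. A call takes as long as a camera call. They do not tell look-alikes from the thing itself.
- bot.boxes_of(camera, thing): "bbox" ([left, top, right, bottom] in pixels, round what is visible of it).
The state is a dict: "clock": time; "joint_pos": joint angles; "joint_vel": joint speeds; "tau": joint torques, N m; "eef_pos": TCP position; "ee_rot": TCP orientation; "force": force on the tool from outside, world axes, zero at the start; "ft_torque": the same for the moment, N m; "width": opening from 0.0 (shut) to 1.0 (fully open).
Only numpy, scipy, OpenCV 4.12 (cv2) and the standard library are available. Lean on these libraries where they do the work, as an engineer would, in place of code of your own. Each camera call takes 0.05 s, during which the arm holds its last target.

## Working session

There is one attempt and no reset: what is moved stays moved. The work goes in short steps, Python scripts to look and compute and a tool call to move; the robot and the scene stay as the last step left them, time stands still between calls to the robot, and variables do not carry over. Pictures are saved under pics/ and viewed, and the job is handed in when it is done.

Besides the shell and the picture viewer there is one more tool, called after "Request:" in YAML: its name, and indented under it one key for each argument. jog_arm: Moves the arm, as the interface text tells. Its arguments: {"type":"object","properties":{"commands":{"type":"array"},"squeeze":{"type":"number"}},"required":["commands"]}

```bash
ls; mkdir -p pics
python3 - <<'E'
from cell import bot
import cv2
for n in ("scene","top"):
    im=bot.get_image(n); cv2.imwrite(f"pics/{n}0.png",im[:,:,::-1])
    i=bot.camera_info(n); print(n,i)
print(bot.get_obs(), bot.pinch_z)
E
```

```text
pics
scene {'camera_matrix': array([[383.63671868,   0.        , 276.43401167],
       [  0.        , 383.63671868, 211.04182663],
       [  0.        ,   0.        ,   1.        ]]), 'origin': array([ 907.4514494 , -341.89932067,  604.78887358]), 'attitude': array([-2.24603631, -0.7326017 ,  0.31688736])}
top {'camera_matrix': array([[434.65882058,   0.        , 281.97264275],
       [  0.        , 434.65882058, 215.14671976],
       [  0.        ,   0.        ,   1.        ]]), 'origin': array([ 335.57998554,  111.32015122, 1149.08480285]), 'attitude': array([-2.04582329,  2.17583013, -0.23131876])}
{'clock': 0.1, 'joint_pos': array([ 1.19587523,  0.47770389,  0.02232423,  1.55631473, -0.01148158,
        1.10928125, -0.08310892]), 'joint_vel': array([ 8.47438584e-04, -1.77489954e-03,  1.14823641e-03, -2.66922329e-03,
       -2.87325350e-04,  2.04672519e-05, -4.22252195e-04]), 'tau': array([ 4.62773736e-03, -5.84091389e+01,  1.54029764e+00, -2.73310554e+01,
       -5.41944068e-02,  1.32620236e-02,  7.87766839e-05]), 'eef_pos': array([ 177.83371234, -650.61203252,  221.80365427]), 'ee_rot': array([ 1.01131247,  1.32505896, -1.00988225]), 'force': array([-0.84093575, -0.21014667,  0.05630769]), 'ft_torque': array([ 0.00830834, -0.02599558, -0.01449168]), 'width': 1.0017441282765553} 18.700000000000003
```

View pics/scene0.png

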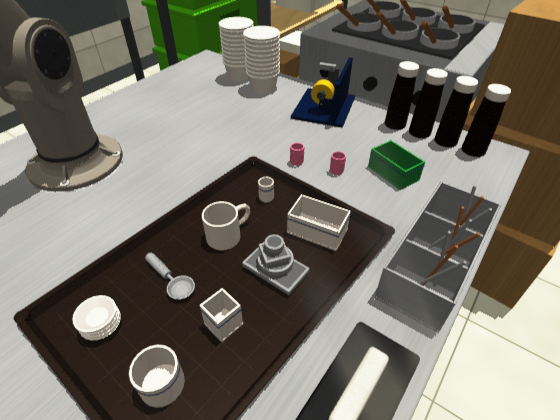

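View pics/top0.png

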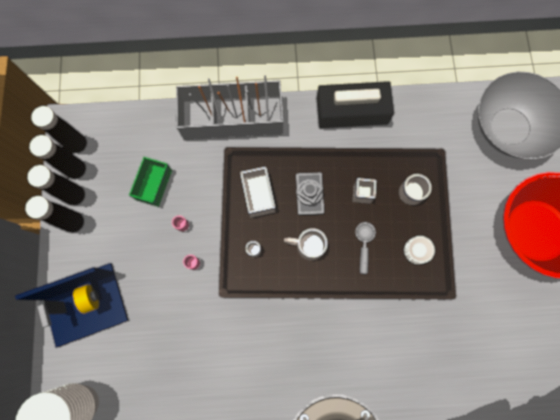

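Run:
```python
from cell import bot
for n in ("scene","top"):
  for t in "lid_small_round lid_square lid_large_round lid_oblong pot_small_round pot_square pot_large_round pot_oblong tea_mug sauce_dishes".split():
    if n=="scene" and not t.startswith("lid"): continue
    print(n,t,[(round(d['conf'],2),[round(float(x),1) for x in d['bbox']]) for d in bot.boxes_of(n,t)[:3]])
```

```text
scene lid_small_round [(0.72, [266.7, 235.4, 284.8, 254.2])]
scene lid_square [(0.82, [258.5, 242.5, 290.0, 264.4])]
scene lid_large_round [(0.64, [261.6, 252.3, 293.1, 278.1])]
scene lid_oblong [(0.72, [243.1, 246.6, 310.0, 295.5])]
top lid_small_round [(0.74, [300.9, 181.5, 317.6, 196.4])]
top lid_square [(0.56, [300.1, 182.4, 322.9, 203.3]), (0.3, [296.5, 183.2, 325.9, 202.7])]
top lid_large_round []
top lid_oblong [(0.88, [297.0, 173.9, 322.4, 212.2])]
top pot_small_round [(0.78, [178.3, 254.4, 201.7, 270.6]), (0.49, [243.3, 243.4, 260.7, 257.3])]
top pot_square [(0.82, [352.5, 177.9, 373.5, 201.1])]
top pot_large_round [(0.69, [399.1, 174.4, 430.9, 204.6]), (0.16, [351.0, 179.2, 374.6, 200.2])]
top pot_oblong [(0.78, [239.9, 165.6, 274.9, 215.2]), (0.56, [129.6, 156.7, 174.3, 208.1])]
top tea_mug [(0.75, [283.9, 229.9, 327.7, 258.9])]
top sauce_dishes [(0.91, [406.3, 234.5, 433.6, 268.6])]
```

```bash
cat > h.py <<'E'
import numpy as np, cv2, sys
from scipy.spatial.transform import Rotation as R
from scipy.optimize import minimize
from cell import bot
CI={n:bot.camera_info(n) for n in("scene","top")}
def proj(n,P):
    i=CI[n];P=np.atleast_2d(P)
    c=R.from_rotvec(i['attitude']).inv().apply(P-i['origin'])
    q=c@i['camera_matrix'].T
    return q[:,:2]/q[:,2:]
def back(n,uv,z):
    i=CI[n];d=R.from_rotvec(i['attitude']).apply(np.linalg.solve(i['camera_matrix'],[uv[0],uv[1],1]))
    return i['origin']+d*(z-i['origin'][2])/d[2]
def shape(kind,sx,sy,N=80):
    if kind=='r':
        t=np.linspace(0,2*np.pi,N,endpoint=False);return np.c_[np.cos(t)*sx/2,np.sin(t)*sx/2]
    c=np.array([[1,1],[-1,1],[-1,-1],[1,-1]])*[sx/2,sy/2];k=N//4;u=np.linspace(0,1,k,endpoint=False)[:,None]
    return np.vstack([c[i]*(1-u)+c[(i+1)%4]*u for i in range(4)])
def place(s,x,y,yaw,z):
    c,si=np.cos(yaw),np.sin(yaw)
    return np.c_[x+c*s[:,0]-si*s[:,1],y+si*s[:,0]+c*s[:,1],np.full(len(s),z)]
def dirs(im):
    g=cv2.GaussianBlur(cv2.cvtColor(im,cv2.COLOR_RGB2GRAY),(0,0),0.8).astype(np.float32)
    return cv2.Sobel(g,cv2.CV_32F,1,0)/8,cv2.Sobel(g,cv2.CV_32F,0,1)/8
def score(p,outs,G,cams):
    # outs: list of (shape,z,sign): normal-gradient; sign -1 = bright inside
    tot=0
    for n in cams:
        gx,gy=G[n]
        for s,z,sg in outs:
            uv=proj(n,place(s,p[0],p[1],p[2],z)).astype(np.float32)
            t=np.roll(uv,-1,0)-np.roll(uv,1,0);t/=np.linalg.norm(t,axis=1,keepdims=True)+1e-9
            nn=np.c_[t[:,1],-t[:,0]]
            c=uv.mean(0);nn*=np.sign(((uv-c)*nn).sum(1))[:,None]
            mx=uv[:,0].reshape(-1,1);my=uv[:,1].reshape(-1,1)
            a=cv2.remap(gx,mx,my,cv2.INTER_LINEAR)[:,0];b=cv2.remap(gy,mx,my,cv2.INTER_LINEAR)[:,0]
            d=a*nn[:,0]+b*nn[:,1]
            d=np.abs(d) if sg==0 else np.clip(sg*d,0,None)
            tot+=np.minimum(d,25).mean()
    return tot
def fit(p0,outs,G,cams=("scene","top"),rng=12,yr=0.3,sym=False):
    best=None
    ys=[p0[2]] if sym else p0[2]+np.linspace(-yr,yr,13)
    for yaw in ys:
        for dx in np.arange(-rng,rng+1,2.):
            for dy in np.arange(-rng,rng+1,2.):
                v=score((p0[0]+dx,p0[1]+dy,yaw),outs,G,cams)
                if best is None or v>best[0]: best=(v,(p0[0]+dx,p0[1]+dy,yaw))
    b=best[1]
    f=lambda q:-score((b[0]+q[0],b[1]+q[1],b[2]+(0 if sym else q[2]/30)),outs,G,cams)
    r=minimize(f,[0,0,0],method='Nelder-Mead',options=dict(initial_simplex=[[0,0,0],[1.5,0,0],[0,1.5,0],[0,0,1.5]]))
    q=r.x;return np.array([b[0]+q[0],b[1]+q[1],b[2]+(0 if sym else q[2]/30)]),-r.fun
def crop(im,n,x0,y0,x1,y1,k,lines):
    c=cv2.resize(im[y0:y1,x0:x1,::-1],None,fx=k,fy=k,interpolation=cv2.INTER_CUBIC)
    for P,col in lines:
        uv=((proj(n,P)-[x0,y0]+.5)*k-.5)
        cv2.polylines(c,[np.round(uv*8).astype(np.int32)],True,col,1,cv2.LINE_AA,3)
    return c
E
cat > est.py <<'E'
from h import *
im={n:bot.get_image(n) for n in("scene","top")}
G={n:dirs(im[n]) for n in im}
T=4
objs={
'pot_small_round':('r',36,36,30,30,50,(252,250)),
'pot_square':('s',48,48,40,40,60,(365,189)),
'pot_large_round':('r',68,68,60,60,64,(415,189)),
'pot_oblong':('s',112,68,104,60,56,(257,190)),
}
res={};L=[]
for k,(kd,a,b,c,d,h,uv) in objs.items():
    p=back('top',uv,T+h);s=shape(kd,a,b);m=shape(kd,c,d)
    out=[(s,T+h,-1),(m,T+h,0)]
    p0=(p[0],p[1],0 if k!='pot_oblong' else 0.1)
    for cams in (("scene",),("top",),("scene","top")):
        r,v=fit(p0,out,G,cams,yr=.75 if k=='pot_square' else .5,sym=kd=='r');print(k,cams,np.round(r,2),round(v,1))
    res[k]=r;L+=[(place(s,*r,T+h),(0,255,0)),(place(m,*r,T+h),(0,0,255)),(place(s,*r,T),(255,255,0))]
for k,kd,a,b,zt in (('lid_small_round','r',36,36,80),('lid_square','s',48,48,60),('lid_large_round','r',68,68,40),('lid_oblong','s',112,68,20)):
    p=back('top',(310,190),T+zt);s=shape(kd,a,b)
    out=[(s,T+zt,0),(s,T+zt-12,0)]
    p0=(p[0],p[1],0)
    for cams in (("scene",),("top",),("scene","top")):
        r,v=fit(p0,out,G,cams,yr=.75,sym=kd=='r');print(k,cams,np.round(r,2),round(v,1))
    res[k]=r;L+=[(place(s,*r,T+zt),(0,255,0)),(place(s,*r,T+zt-12),(0,255,255))]
import pickle;pickle.dump(res,open('res.pkl','wb'))
cv2.imwrite('pics/s1.png',crop(im['scene'],'scene',120,160,360,410,2.4*1,L))
cv2.imwrite('pics/t1.png',crop(im['top'],'top',230,150,440,280,3.8,L))
E
python3 est.py
```

```text
pot_small_round ('scene',) [489.72 180.32   0.  ] 39.4
pot_small_round ('top',) [494.38 179.66   0.  ] 39.1
pot_small_round ('scene', 'top') [491.61 180.47   0.  ] 77.8
pot_square ('scene',) [ 6.3004e+02 -1.2365e+02 -1.2000e-01] 47.2
pot_square ('top',) [ 6.2794e+02 -1.2259e+02 -1.6000e-01] 39.1
pot_square ('scene', 'top') [ 6.2899e+02 -1.2292e+02 -1.6000e-01] 83.7
pot_large_round ('scene',) [ 625.25 -256.6     0.  ] 47.6
pot_large_round ('top',) [ 621.87 -254.68    0.  ] 40.7
pot_large_round ('scene', 'top') [ 625.68 -255.89    0.  ] 82.8
pot_oblong ('scene',) [6.4465e+02 1.5655e+02 1.5000e-01] 47.1
pot_oblong ('top',) [6.4170e+02 1.6146e+02 1.6000e-01] 40.8
pot_oblong ('scene', 'top') [6.4329e+02 1.6058e+02 1.5000e-01] 83.3
lid_small_round ('scene',) [624.47  31.13   0.  ] 34.5
lid_small_round ('top',) [633.55  10.14   0.  ] 19.8
lid_small_round ('scene', 'top') [624.43  30.91   0.  ] 45.8
lid_square ('scene',) [626.13  28.05  -0.64] 35.0
lid_square ('top',) [6.2215e+02 3.3630e+01 5.0000e-02] 23.1
lid_square ('scene', 'top') [ 6.2282e+02  3.2210e+01 -1.9000e-01] 50.7
lid_large_round ('scene',) [629.16  27.48   0.  ] 34.1
lid_large_round ('top',) [635.48  22.17   0.  ] 28.3
lid_large_round ('scene', 'top') [635.42  21.33   0.  ] 57.4
lid_oblong ('scene',) [ 6.3405e+02  2.1380e+01 -2.0000e-02] 38.2
lid_oblong ('top',) [ 6.363e+02  1.944e+01 -2.000e-02] 45.9
lid_oblong ('scene', 'top') [ 6.348e+02  2.009e+01 -1.000e-02] 80.7
```

View pics/s1.png

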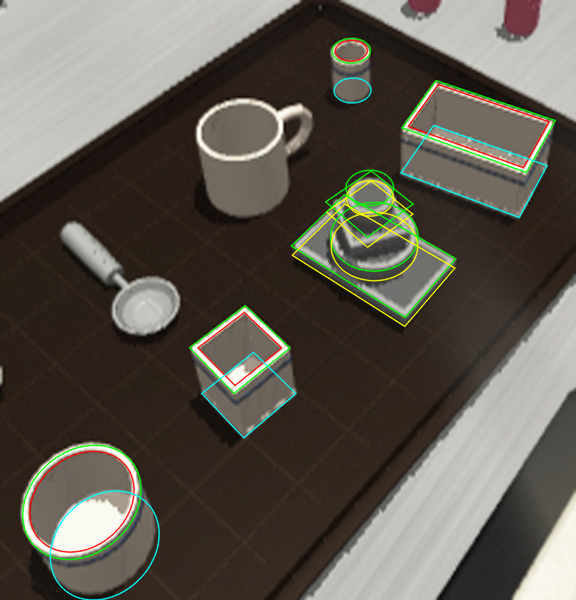

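View pics/t1.png

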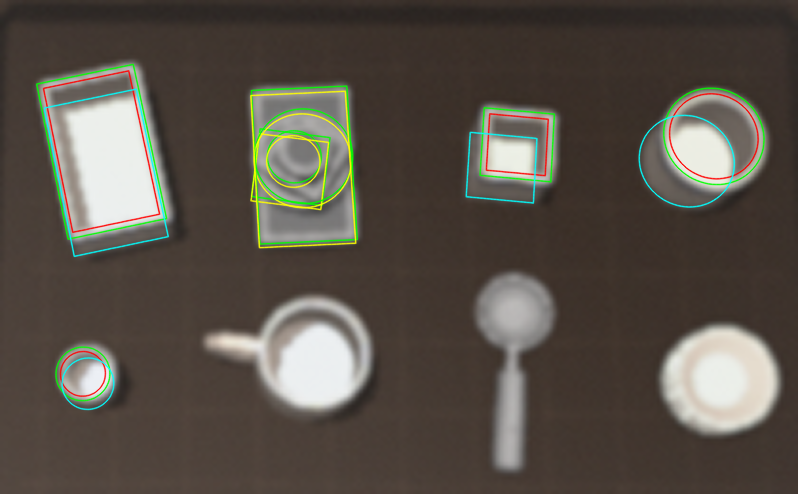

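Run:
```python
import cv2
im=cv2.imread('pics/scene0.png');cv2.imwrite('pics/s2.png',cv2.resize(im[225:305,235:320],None,fx=7,fy=7,interpolation=cv2.INTER_CUBIC))
im=cv2.imread('pics/top0.png');cv2.imwrite('pics/t2.png',cv2.resize(im[165:220,285:335],None,fx=10,fy=10,interpolation=cv2.INTER_CUBIC))
```

```text
(no output)
```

View pics/s2.png

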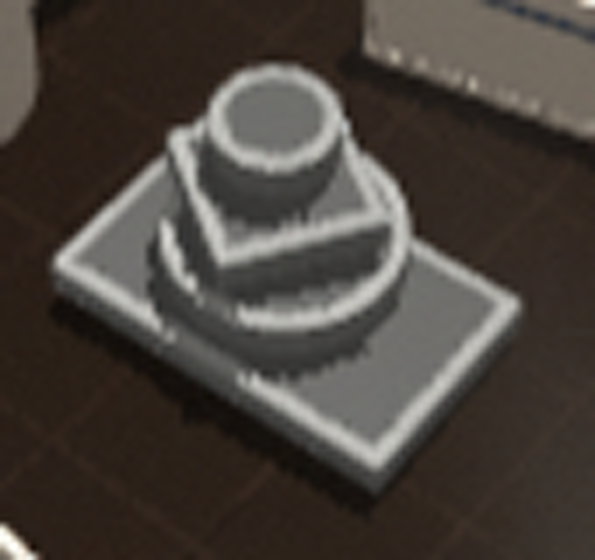

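View pics/t2.png

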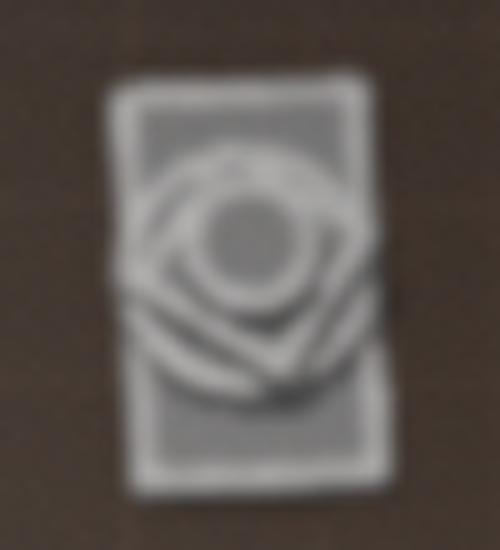

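```bash
cat > v.py <<'E'
from h import *
import pickle
res=pickle.load(open('res.pkl','rb'))
im=cv2.imread('pics/scene0.png')[:,:,::-1]
D={'pot_small_round':('r',36,36,30,30,50,(252,175,282,205)),'pot_square':('s',48,48,40,40,60,(195,285,250,345)),'pot_large_round':('r',68,68,60,60,64,(125,340,195,410)),'pot_oblong':('s',112,68,104,60,56,(282,190,357,255))}
o=[]
for k,(kd,a,b,c,d,h,bx) in D.items():
    r=res[k];s=shape(kd,a,b)
    L=[(place(s,*r,4+h),(0,255,0)),(place(s,*r,4),(255,255,0))]
    o.append(cv2.resize(crop(im,'scene',*bx,6,L),(390,290)))
cv2.imwrite('pics/s3.png',np.vstack([np.hstack(o[:2]),np.hstack(o[2:])]))
E
python3 v.py
```

```text
(no output)
```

View pics/s3.png

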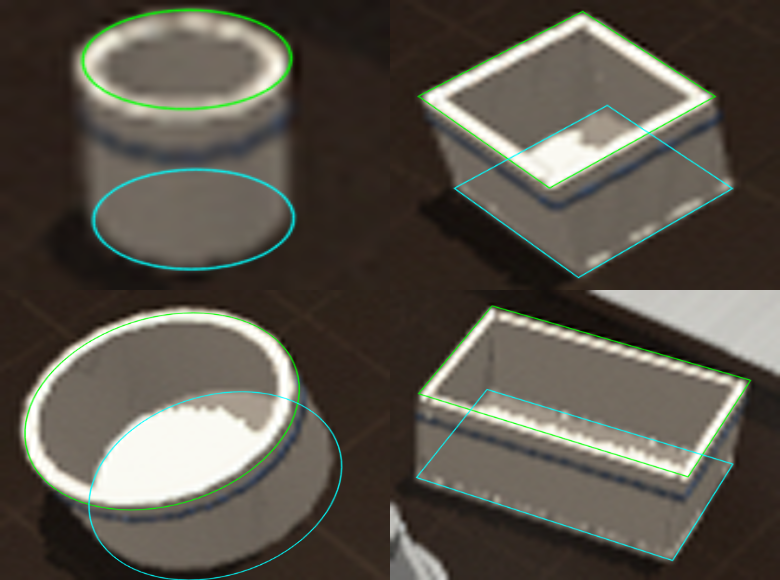

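```bash
sed -i 's/np.minimum(d,25)/np.minimum(d,60)/' h.py
cat > est2.py <<'E'
from h import *
import pickle
im={n:cv2.imread(f'pics/{n}0.png')[:,:,::-1].copy() for n in("scene","top")}
G={n:dirs(im[n]) for n in im}
res=pickle.load(open('res.pkl','rb'));T=4;L=[]
D={'pot_small_round':('r',36,36,30,30,50),'pot_square':('s',48,48,40,40,60),'pot_large_round':('r',68,68,60,60,64),'pot_oblong':('s',112,68,104,60,56)}
for k,(kd,a,b,c,d,h) in D.items():
    s=shape(kd,a,b);m=shape(kd,c,d);out=[(s,T+h,-1),(m,T+h,1)]
    for cams in (("scene",),("top",),("scene","top")):
        r,v=fit(res[k],out,G,cams,rng=8,yr=.15,sym=kd=='r');print(k,cams,np.round(r,2),round(v,1))
    res[k]=r
    L+=[(place(s,*r,T+h),(0,255,0)),(place(m,*r,T+h),(0,0,255))]
f=lambda u,v:(u/7+235-.43,v/7+225-.43)
q=[back('scene',f(*c),64)[:2] for c in((178,135),(222,264),(390,218))]
print('sq corners',q, 'edge',np.linalg.norm(q[1]-q[0]),np.linalg.norm(q[2]-q[1]))
cen=(q[0]+q[2])/2;yw=np.arctan2(*(q[1]-q[2])[::-1]);print(cen,yw)
small=back('scene',f(275,118),84);large=back('scene',f(284,226),44)
print(small,large, back('top',(309.6,188.6),84))
from math import pi
yw=(yw+pi/4)%(pi/2)-pi/4
for k,kd,a,b,zt,p0 in (('lid_small_round','r',36,36,80,(*small[:2],0)),('lid_square','s',48,48,60,(*cen,yw)),('lid_large_round','r',68,68,40,(*large[:2],0)),('lid_oblong','s',112,68,20,res['lid_oblong'])):
    s=shape(kd,a,b);m=shape(kd,a-7,b-7)
    for cams in (("scene",),("top",),("scene","top")):
        r,v=fit(p0,[(s,T+zt,-1),(m,T+zt,1)],G,cams,rng=6,yr=.2,sym=kd=='r');print(k,cams,np.round(r,2),round(v,1))
        if len(cams)==2 or (k=='lid_large_round' and cams==('scene',)): res[k]=r
    L+=[(place(s,*res[k],T+zt),(0,255,0))]
pickle.dump(res,open('res.pkl','wb'))
a=cv2.resize(crop(im['scene'],'scene',235,225,320,305,6,L),(400,376))
b=cv2.resize(crop(im['top'],'top',285,165,335,220,8,L),(342,376))
cv2.imwrite('pics/l4.png',np.hstack([a,b]))
cv2.imwrite('pics/s4.png',crop(im['scene'],'scene',120,160,360,410,2.4,L))
E
python3 est2.py
```

```text
pot_small_round ('scene',) [491.48 178.79   0.  ] 44.1
pot_small_round ('top',) [491.27 177.6    0.  ] 33.0
pot_small_round ('scene', 'top') [491.5  178.64   0.  ] 76.7
pot_square ('scene',) [ 6.2972e+02 -1.2347e+02 -1.6000e-01] 87.1
pot_square ('top',) [ 6.2831e+02 -1.2299e+02 -1.6000e-01] 36.3
pot_square ('scene', 'top') [ 6.2958e+02 -1.2345e+02 -1.6000e-01] 121.7
pot_large_round ('scene',) [ 623.96 -255.84    0.  ] 88.2
pot_large_round ('top',) [ 622.33 -255.41    0.  ] 39.9
pot_large_round ('scene', 'top') [ 623.91 -255.76    0.  ] 125.2
pot_oblong ('scene',) [6.4404e+02 1.5847e+02 1.6000e-01] 66.4
pot_oblong ('top',) [6.4277e+02 1.5791e+02 1.6000e-01] 37.5
pot_oblong ('scene', 'top') [6.4397e+02 1.5837e+02 1.6000e-01] 102.5
sq corners [array([602.30861865,  17.95220402]), array([638.07557528,  -9.63449281]), array([664.07425685,  27.83105199])] edge 45.169691484562414 45.602614951071416
[633.19143775  22.891628  ] -2.1774407305646
[630.2553129  23.9017172  84.       ] [633.73311831  22.5989501   44.        ] [629.63026269  23.76838902  84.        ]
lid_small_round ('scene',) [629.6   25.09   0.  ] 39.9
lid_small_round ('top',) [631.56  23.57   0.  ] 9.3
lid_small_round ('scene', 'top') [629.5   25.03   0.  ] 48.8
lid_square ('scene',) [ 6.3122e+02  2.3590e+01 -6.0000e-01] 36.2
lid_square ('top',) [632.22  21.04  -0.64] 11.0
lid_square ('scene', 'top') [ 6.3157e+02  2.3270e+01 -6.0000e-01] 46.0
lid_large_round ('scene',) [632.96  23.42   0.  ] 34.1
lid_large_round ('top',) [634.7  22.2   0. ] 16.6
lid_large_round ('scene', 'top') [633.12  23.31   0.  ] 49.8
lid_oblong ('scene',) [ 6.3495e+02  2.0700e+01 -2.0000e-02] 37.5
lid_oblong ('top',) [ 6.3462e+02  2.0390e+01 -3.0000e-02] 26.6
lid_oblong ('scene', 'top') [ 6.3488e+02  2.0750e+01 -2.0000e-02] 63.9
```

View pics/l4.png

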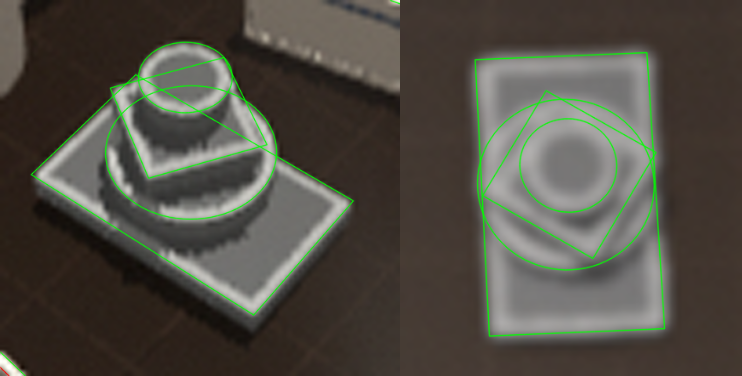

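View pics/s4.png

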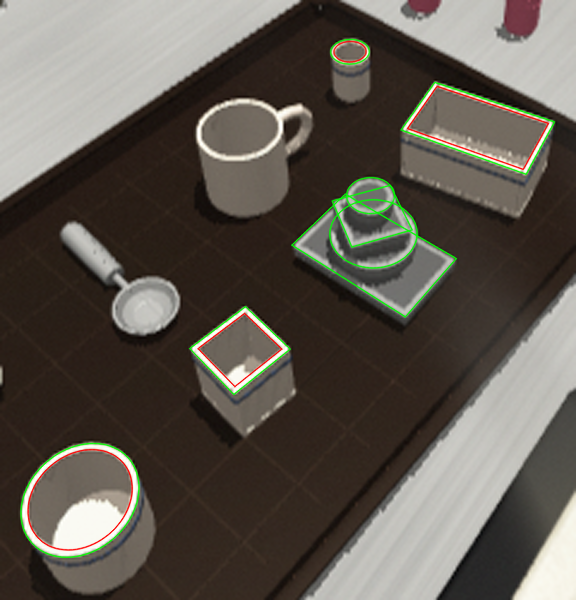

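```bash
cat > go.py <<'E'
# usage: go.py x y z jawyaw  -> shift in tool axes and turn about tool x
from h import *
o=bot.get_obs();M=R.from_rotvec(o['ee_rot'])
A=M.as_matrix();yz=np.degrees(np.arctan2(A[1,2],A[0,2]))
np.set_printoptions(suppress=True,precision=2)
print('t',round(o['clock'],2),'tcp',o['eef_pos'],'x-axis',A[:,0],'jaw yaw deg',round(yz,2),'q',o['joint_pos'],'F',o['force'],'w',round(o['width'],3))
if len(sys.argv)>4:
    x,y,z,w=map(float,sys.argv[1:5])
    d=M.inv().apply(np.array([x,y,z])-o['eef_pos'])
    # turn sign: rotating about tool x (down) by +a reduces world yaw
    dw=(w-yz+90)%180-90
    print('shift',d,'turn',-dw,'(alt',-dw+np.copysign(180,dw),')')
E
python3 go.py 629.5 25 180 0; python3 -c "
from h import *
print(back('top',(313,243),74),back('top',(420,251),45))"
```

```text
t 0.9 tcp [ 177.97 -651.15  222.7 ] x-axis [ 0. -0. -1.] jaw yaw deg -74.72 q [ 1.2   0.48  0.02  1.56 -0.01  1.11 -0.08] F [-0.08 -0.01 -0.66] w 0.995
shift [  42.67  613.79 -533.22] turn -74.71636876003043 (alt 105.28363123996957 )
[491.50197772  25.00989228  74.        ] [ 458.34663219 -248.32640775   45.        ]
```

Request:
jog_arm:
  commands:
    - [0, 3, 30, -26, -3.5]
    - [0, 6, 60, -52, -7]
    - [0, 9, 90, -78, -10.5]
    - [0, 12, 120, -104, -14]
    - [0, 15, 150, -130, -17.5]
    - [0, 18, 180, -156, -21]
    - [0, 21, 210, -182, -24.5]
    - [0, 24, 240, -208, -28]
    - [0, 27, 270, -234, -31.5]
    - [0, 30, 300, -260, -35]
  squeeze: 25

```text
clock: 1.9
eef_pos: [399.6, -320.0, 192.9]
ee_rot: [0.54, 1.502, -0.541]
force: [1.5, 0.5, 0.6]
width: 0.999
```

```bash
python3 go.py 629.5 25 150 0
```

```text
t 1.9 tcp [ 399.59 -319.98  192.89] x-axis [ 0. -0. -1.] jaw yaw deg -39.58 q [ 0.78  0.26 -0.26  1.96  0.08  0.93 -0.22] F [1.53 0.54 0.59] w 0.999
shift [ 42.82 412.37 -42.65] turn -39.58124441786492 (alt 140.41875558213508 )
```

Request:
jog_arm:
  commands:
    - [0, 5, 42, -4, -4]
    - [0, 9, 84, -8, -8]
    - [0, 13, 126, -12, -12]
    - [0, 17, 168, -16, -16]
    - [0, 21, 210, -21, -20]
    - [0, 25, 252, -25, -24]
    - [0, 29, 294, -29, -28]
    - [0, 34, 336, -34, -32]
    - [0, 38, 378, -38, -36]
    - [0, 42, 412, -42, -39.5]

```text
clock: 2.9
eef_pos: [631.0, 26.7, 150.8]
ee_rot: [-0.002, 1.569, 0.002]
force: [0.6, -0.1, 0.3]
width: 0.999
```

```bash
python3 go.py 629.5 25 75.5 0
```

```text
t 2.9 tcp [630.98  26.69 150.8 ] x-axis [ 0.  0. -1.] jaw yaw deg 0.13 q [ 0.22  0.53 -0.5   1.71  0.29  0.98 -0.38] F [ 0.62 -0.08  0.32] w 0.999
shift [75.29 -1.7  -1.58] turn 0.1283804390967873 (alt -179.8716195609032 )
```

Request:
jog_arm:
  commands:
    - [0, 12, -1.7, -1.5, 0]
    - [0, 25, -1.7, -1.5, 0]
    - [0, 40, -1.7, -1.5, 0]
    - [0, 55, -1.7, -1.5, 0]
    - [0, 66, -1.7, -1.5, 0]
    - [0, 73, -1.7, -1.5, 0]
    - [0, 76.5, -1.7, -1.5, 0]
    - [0, 76.5, -1.7, -1.5, 0]

```text
clock: 3.7
eef_pos: [629.4, 24.9, 74.0]
ee_rot: [-0.002, 1.57, 0.002]
force: [0.0, 0.5, -0.5]
width: 0.997
```

```bash
cat > snap.py <<'E'
from h import *
import subprocess
t=sys.argv[1];x0,y0,x1,y1=map(int,sys.argv[2:6]);k=float(sys.argv[6]);n=sys.argv[7] if len(sys.argv)>7 else 'scene'
im=bot.get_image(n);cv2.imwrite(f'pics/{t}_full.png',im[:,:,::-1]);cv2.imwrite(f'pics/{t}.png',crop(im,n,x0,y0,x1,y1,k,[]))
E
python3 go.py 629.5 25 74 0; python3 snap.py a1 200 140 360 310 3.5
```

```text
t 3.7 tcp [629.44  24.9   74.  ] x-axis [ 0.  0. -1.] jaw yaw deg 0.12 q [ 0.2   0.61 -0.46  1.76  0.35  0.85 -0.42] F [ 0.03  0.48 -0.47] w 0.997
shift [-0.    0.1   0.06] turn 0.12042459083603774 (alt -179.87957540916398 )
```

View pics/a1.png

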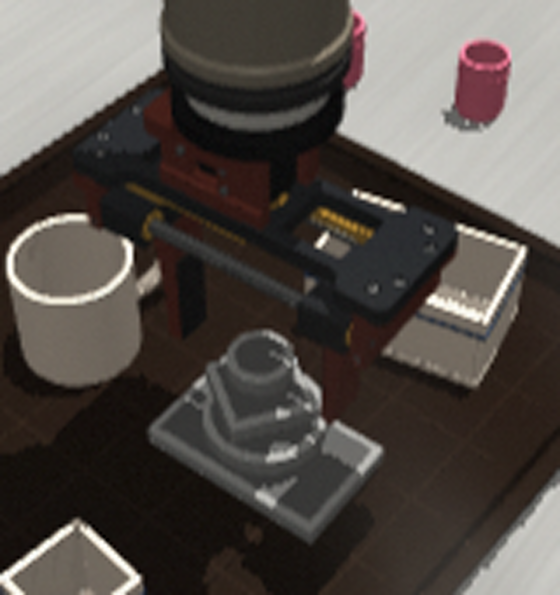

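The fingers straddle the small lid (around crop pixel 262,355), with a clear gap on both sides. I'll close now.

Request:
jog_arm:
  commands:
    - [0.3, 0, 0, 0, 0]
    - [0.5, 0, 0, 0, 0]
    - [0.65, 0, 0, 0, 0]
    - [0.8, 0, 0, 0, 0]
    - [0.8, 0, 0, 0, 0]
    - [0.8, 0, 0, 0, 0]
    - [0.8, 0, 0, 0, 0]
  squeeze: 20

```text
clock: 4.45
eef_pos: [629.7, 25.0, 74.5]
ee_rot: [-0.002, 1.569, 0.002]
force: [1.0, 0.5, 0.2]
width: 0.401
```

Request:
jog_arm:
  commands:
    - [0.8, -3, 0, 0, 0]
    - [0.8, -8, 0, 0, 0]
    - [0.8, -16, 0, 0, 0]
    - [0.8, -28, 0, 0, 0]
    - [0.8, -40, 0, 0, 0]
    - [0.8, -50, 0, 0, 0]
    - [0.8, -50, 0, 0, 0]

```text
clock: 5.15
eef_pos: [630.9, 25.3, 126.8]
ee_rot: [-0.001, 1.566, 0.002]
force: [-0.5, -0.3, -0.5]
width: 0.399
```

```bash
python3 go.py 491.5 178.6 110 20; python3 snap.py a2 200 140 360 310 3.5
```

```text
t 5.15 tcp [630.94  25.27 126.78] x-axis [ 0.01  0.   -1.  ] jaw yaw deg 0.12 q [ 0.22  0.55 -0.49  1.73  0.31  0.94 -0.39] F [-0.52 -0.3  -0.54] w 0.399
shift [  16.12  153.63 -139.19] turn -19.87694337992481 (alt 160.1230566200752 )
```

View pics/a2.png

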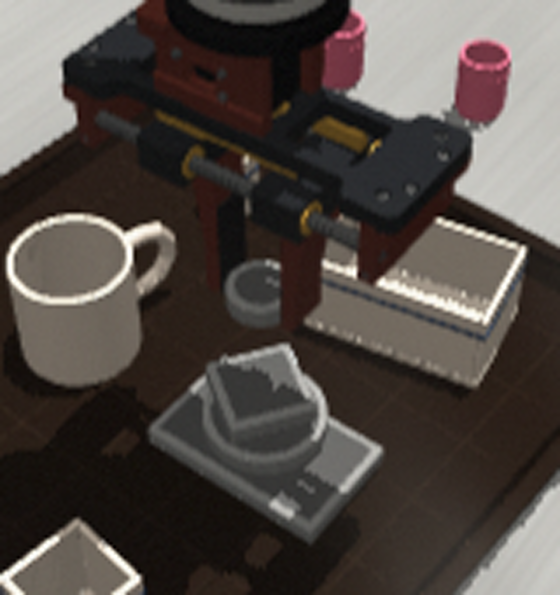

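Request:
jog_arm:
  commands:
    - [0.8, 0, 15, -14, -2]
    - [0.8, 0, 32, -29, -4]
    - [0.8, 0, 51, -46, -6]
    - [0.8, 0, 70, -63, -9]
    - [0.8, 0, 89, -80, -11]
    - [0.8, 0, 108, -97, -14]
    - [0.8, 0, 126, -114, -16]
    - [0.8, 0, 141, -128, -18]
    - [0.8, 0, 150, -136, -20]
    - [0.8, 0, 153.6, -139.2, -20]

```text
clock: 6.2
eef_pos: [490.0, 179.5, 125.3]
ee_rot: [-0.278, 1.549, 0.277]
force: [0.4, -0.8, -0.2]
width: 0.397
```

```bash
python3 go.py 491.5 178.6 74 20
```

```text
t 6.2 tcp [489.98 179.5  125.25] x-axis [ 0.  0. -1.] jaw yaw deg 20.29 q [ 0.05  0.42 -0.64  1.98  0.34  0.84 -0.42] F [ 0.37 -0.84 -0.21] w 0.397
shift [51.26 -1.33  0.93] turn 0.28743254403433127 (alt -179.71256745596565 )
```

Request:
jog_arm:
  commands:
    - [0.8, 10, -1.3, 0.9, 0]
    - [0.8, 22, -1.3, 0.9, 0]
    - [0.8, 35, -1.3, 0.9, 0]
    - [0.8, 46, -1.3, 0.9, 0]
    - [0.8, 53, -1.3, 0.9, 0]
    - [0.8, 54, -1.3, 0.9, 0]
    - [0.8, 54, -1.3, 0.9, 0]

```text
clock: 6.9
eef_pos: [491.4, 178.7, 71.0]
ee_rot: [-0.278, 1.55, 0.278]
force: [0.8, 0.1, -0.1]
width: 0.397
```

```bash
cat > chk.py <<'E'
# chk.py name kind a b  px py pyaw potz  lx ly lyaw lz  box
from h import *
nm,kd=sys.argv[1:3];a,b,px,py,pw,pz,lx,ly,lw,lz=map(float,sys.argv[3:13]);bx=list(map(int,sys.argv[13:17]));k=float(sys.argv[17])
im=bot.get_image('scene');s=shape(kd,a,b)
L=[(place(s,px,py,pw,pz),(0,255,0)),(place(s,lx,ly,lw,lz+8),(0,255,255)),(place(s,lx,ly,lw,lz+20),(0,255,255))]
c1=crop(im,'scene',*bx,k,[]);c2=crop(im,'scene',*bx,k,L)
cv2.imwrite(f'pics/{nm}.png',np.hstack([c1,c2]))
E
python3 go.py 491.5 178.6 56.5 20; python3 chk.py b1 r 36 36 491.5 178.6 0 54 491.5 178.6 0 60.5 240 150 300 215 6
```

```text
t 6.9 tcp [491.44 178.68  71.03] x-axis [ 0.  0. -1.] jaw yaw deg 20.29 q [ 0.01  0.5  -0.6   2.01  0.41  0.74 -0.48] F [ 0.85  0.12 -0.11] w 0.397
shift [14.53 -0.09 -0.01] turn 0.2945164032319951 (alt -179.705483596768 )
```

View pics/b1.png

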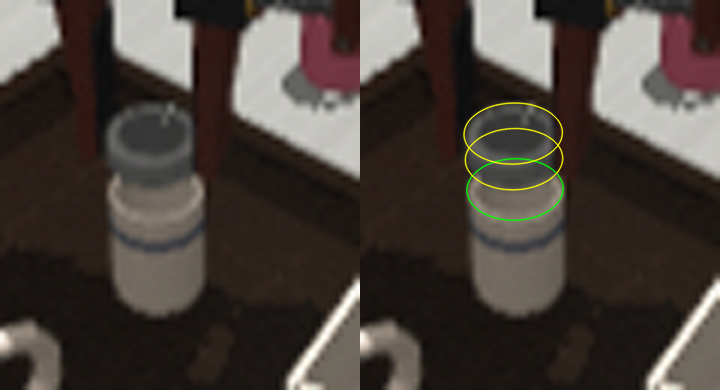

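Over the small pot (crop 155,200) the lid (crop 150,140) lines up on the left edge. The right edge is hidden by a finger. I'll lower it.

Request:
jog_arm:
  commands:
    - [0.8, 3, 0, 0, 0]
    - [0.8, 6, 0, 0, 0]
    - [0.8, 9, 0, 0, 0]
    - [0.8, 11, 0, 0, 0]
    - [0.8, 13, 0, 0, 0]
    - [0.8, 14, 0, 0, 0]
    - [0.8, 14, 0, 0, 0]

```text
clock: 7.65
eef_pos: [491.6, 178.8, 57.3]
ee_rot: [-0.278, 1.549, 0.278]
force: [0.7, -0.1, 0.1]
width: 0.402
```

```bash
python3 go.py 491.5 178.6 56.5 20; python3 chk.py b2 r 36 36 491.5 178.6 0 54 491.5 178.6 0 46 240 150 300 215 6
```

```text
t 7.65 tcp [491.64 178.77  57.26] x-axis [ 0.  0. -1.] jaw yaw deg 20.3 q [-0.    0.52 -0.58  2.02  0.43  0.72 -0.5 ] F [ 0.73 -0.09  0.1 ] w 0.402
shift [ 0.76 -0.11 -0.2 ] turn 0.29631907635919674 (alt -179.7036809236408 )
```

View pics/b2.png

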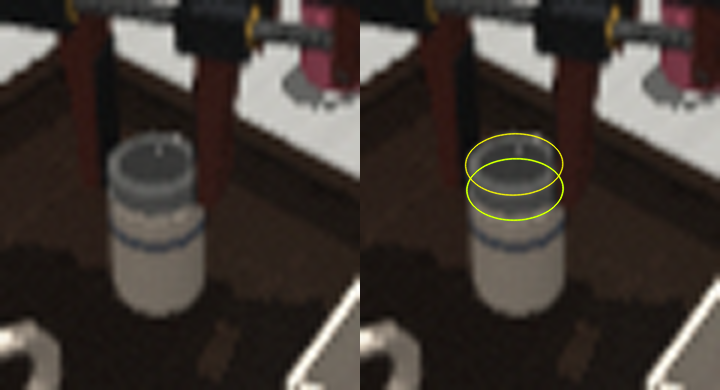

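The lid's plug has gone in without contact. I'll open a little and let it settle.

Request:
jog_arm:
  commands:
    - [0.8, 0.8, 0, 0, 0]
    - [0.8, 1, 0, 0, 0]
    - [0.55, 1, 0, 0, 0]
    - [0.5, 1, 0, 0, 0]
    - [0.4, 1, 0, 0, 0]
    - [0.3, 1, 0, 0, 0]
    - [0.3, -5, 0, 0, 0]
    - [0.3, -20, 0, 0, 0]
    - [0.2, -45, 0, 0, 0]
    - [0, -75, 0, 0, 0]

```text
clock: 8.7
eef_pos: [490.9, 178.8, 133.7]
ee_rot: [-0.278, 1.55, 0.278]
force: [0.9, 0.9, 0.6]
width: 0.842
```

```bash
python3 go.py 631.5 23.3 125 -34.4; python3 chk.py b3 r 36 36 491.5 178.6 0 54 491.5 178.6 0 46 240 150 300 215 6
```

```text
t 8.7 tcp [490.88 178.76 133.7 ] x-axis [ 0.  0. -1.] jaw yaw deg 20.32 q [ 0.06  0.41 -0.65  1.97  0.33  0.86 -0.41] F [0.91 0.95 0.57] w 0.842
shift [   9.01 -194.62   77.86] turn 54.7184364212458 (alt -125.2815635787542 )
```

View pics/b3.png

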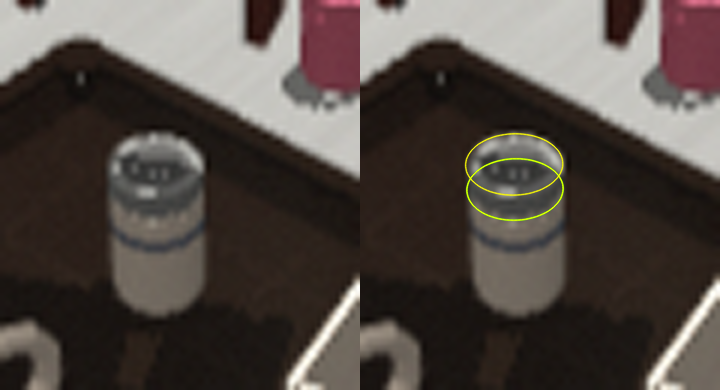

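Small lid home: the cap sits flush with the pot outline (crop 157,165). Next is the square lid.

Request:
jog_arm:
  commands:
    - [0, 0, -15, 6, 5]
    - [0, 0, -35, 14, 11]
    - [0, 0, -58, 23, 17]
    - [0, 0, -82, 33, 23]
    - [0, 0, -106, 42, 29]
    - [0, 0, -130, 52, 36]
    - [0, 2, -152, 61, 42]
    - [0, 4, -173, 69, 48]
    - [0, 7, -188, 75, 54]
    - [0, 9, -194.6, 77.9, 54.7]

```text
clock: 9.75
eef_pos: [635.5, 23.5, 131.6]
ee_rot: [0.477, 1.508, -0.467]
force: [-0.5, 0.8, 0.1]
width: 0.998
```

```bash
cat > refit.py <<'E'
# refit.py kind a b x y yaw zorigin kx box
from h import *
kd=sys.argv[1];a,b,x,y,w,z=map(float,sys.argv[2:8]);nm=sys.argv[8];bx=list(map(int,sys.argv[9:13]));k=float(sys.argv[13])
im=bot.get_image('scene');G={'scene':dirs(im)}
s=shape(kd,a,b);m=shape(kd,a-7,b-7)
for out in ([(s,z+20,0),(m,z+20,0)],[(s,z+20,-1),(m,z+20,1)]):
    r,v=fit((x,y,w),out,G,('scene',),rng=6,yr=.12,sym=kd=='r');print(np.round(r,2),round(v,1))
cv2.imwrite(f'pics/{nm}.png',np.hstack([crop(im,'scene',*bx,k,[]),crop(im,'scene',*bx,k,[(place(s,*r,z+20),(0,255,0)),(place(s,x,y,w,z+20),(0,255,255))])]))
E
python3 go.py 631.5 23.3 54 -34.4;python3 refit.py s 48 48 631.5 23.3 -.6 44 c1 235 215 320 305 4.5
```

```text
t 9.75 tcp [635.51  23.52 131.6 ] x-axis [ 0.01  0.   -1.  ] jaw yaw deg -34.57 q [ 0.13  0.53 -0.36  1.73  0.22  0.92 -0.92] F [-0.49  0.84  0.15] w 0.998
shift [77.54 -3.13 -3.79] turn -0.1675224714051069 (alt 179.8324775285949 )
[ 6.3294e+02  2.6160e+01 -5.6000e-01] 27.3
[ 6.3237e+02  2.3780e+01 -5.5000e-01] 21.4
```

View pics/c1.png

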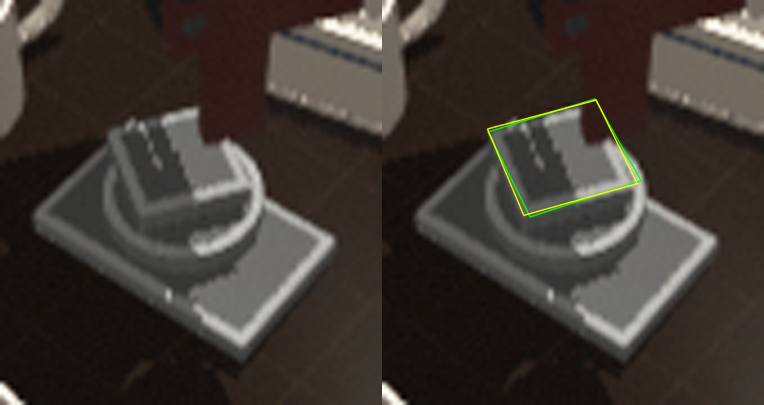

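Request:
jog_arm:
  commands:
    - [0, 10, -3, -3.5, 0]
    - [0, 22, -3, -3.5, -1]
    - [0, 38, -3, -3.5, -1]
    - [0, 54, -3, -3.5, -1]
    - [0, 67, -3, -3.5, -1]
    - [0, 75, -3, -3.5, -1]
    - [0, 77, -3, -3.5, -1]
    - [0, 77, -3, -3.5, -1]

```text
clock: 10.6
eef_pos: [631.7, 23.1, 53.7]
ee_rot: [0.461, 1.513, -0.452]
force: [0.7, -1.1, -0.1]
width: 1.003
```

Request:
jog_arm:
  commands:
    - [0.2, 0, 0, 0, 0]
    - [0.35, 0, 0, 0, 0]
    - [0.5, 0, 0, 0, 0]
    - [0.7, 0, 0, 0, 0]
    - [0.7, 0, 0, 0, 0]
    - [0.7, 0, 0, 0, 0]
    - [0.7, 0, 0, 0, 0]
  squeeze: 20

```text
clock: 11.3
eef_pos: [631.9, 23.0, 53.9]
ee_rot: [0.461, 1.512, -0.452]
force: [0.6, -0.5, 2.2]
width: 0.543
```

```bash
python3 go.py 631.5 23.3 54 -34.4;python3 snap.py c2 200 190 340 310 4.5
```

```text
t 11.3 tcp [631.92  23.02  53.92] x-axis [ 0.01  0.   -1.  ] jaw yaw deg -33.45 q [ 0.11  0.62 -0.34  1.78  0.28  0.78 -0.95] F [ 0.57 -0.47  2.19] w 0.543
shift [-0.09  0.   -0.5 ] turn 0.946538942345029 (alt -179.05346105765497 )
```

View pics/c2.png

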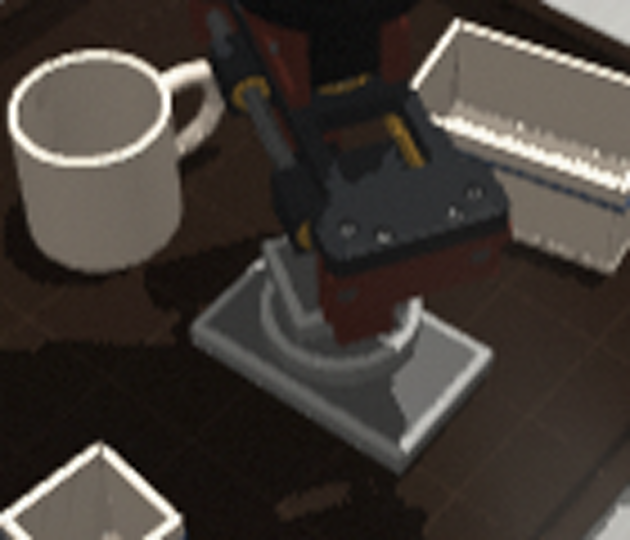

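Request:
jog_arm:
  commands:
    - [0.7, -2, 0, 0, 0]
    - [0.7, -6, 0, 0, 0]
    - [0.7, -14, 0, 0, 0]
    - [0.7, -26, 0, 0, 0]
    - [0.7, -40, 0, 0, 0]
    - [0.7, -54, 0, 0, 0]
    - [0.7, -66, 0, 0, 0]
    - [0.7, -74, 0, 0, 0]
    - [0.7, -74, 0, 0, 0]

```text
clock: 12.25
eef_pos: [632.0, 23.0, 129.6]
ee_rot: [0.462, 1.51, -0.452]
force: [-0.9, -0.4, -0.8]
width: 0.545
```

```bash
python3 go.py 629.6 -123.4 127 -9.2
```

```text
t 12.25 tcp [631.97  22.98 129.58] x-axis [ 0.01  0.   -1.  ] jaw yaw deg -33.45 q [ 0.14  0.52 -0.37  1.74  0.23  0.91 -0.91] F [-0.9  -0.43 -0.76] w 0.545
shift [   2.16 -123.46   78.69] turn -24.25340629920491 (alt 155.74659370079507 )
```

Request:
jog_arm:
  commands:
    - [0.7, 0, -8, 5, -2]
    - [0.7, 0, -20, 13, -5]
    - [0.7, 0, -36, 23, -8]
    - [0.7, 0, -54, 34, -11]
    - [0.7, 0, -72, 46, -15]
    - [0.7, 0, -90, 57, -18]
    - [0.7, 1, -105, 67, -21]
    - [0.7, 2, -116, 74, -23]
    - [0.7, 2, -122, 78, -24.3]
    - [0.7, 2, -123.5, 78.7, -24.3]

```text
clock: 13.25
eef_pos: [629.0, -125.0, 126.4]
ee_rot: [0.129, 1.555, -0.124]
force: [0.5, -0.0, -1.1]
width: 0.546
```

```bash
python3 go.py 629.6 -123.4 78 -9.2
```

```text
t 13.25 tcp [ 628.99 -125.03  126.36] x-axis [ 0.01  0.   -1.  ] jaw yaw deg -9.26 q [ 0.42  0.55 -0.44  1.71  0.28  0.93 -0.29] F [ 0.47 -0.01 -1.1 ] w 0.546
shift [48.36  1.51 -0.22] turn -0.06279415324141269 (alt 179.9372058467586 )
```

Request:
jog_arm:
  commands:
    - [0.7, 8, 1.5, 0, 0]
    - [0.7, 18, 1.5, 0, 0]
    - [0.7, 30, 1.5, 0, 0]
    - [0.7, 40, 1.5, 0, 0]
    - [0.7, 46, 1.5, 0, 0]
    - [0.7, 48, 1.5, 0, 0]
    - [0.7, 48, 1.5, 0, 0]

```text
clock: 13.95
eef_pos: [629.7, -123.3, 78.0]
ee_rot: [0.129, 1.556, -0.124]
force: [0.8, 0.5, -0.9]
width: 0.547
```

```bash
python3 go.py 629.6 -123.4 66.1 -9.2;python3 chk.py c4 s 48 48 629.6 -123.4 -.16 64 629.6 -123.4 -.16 69 185 265 260 345 5
```

```text
t 13.95 tcp [ 629.7  -123.31   78.  ] x-axis [ 0.01  0.   -1.  ] jaw yaw deg -9.25 q [ 0.4   0.61 -0.42  1.74  0.31  0.84 -0.32] F [ 0.81  0.52 -0.94] w 0.547
shift [11.89 -0.16 -0.22] turn -0.05418280738068404 (alt 179.9458171926193 )
```

View pics/c4.png

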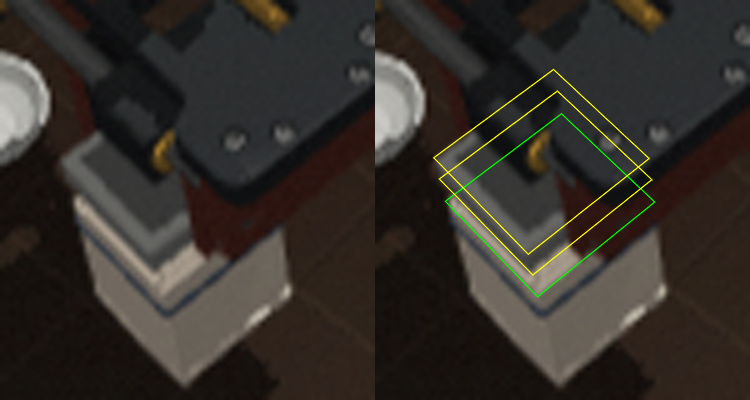

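The lid corners (crop 62,160 and 152,248) match the expected ones. I'll lower it.

Request:
jog_arm:
  commands:
    - [0.7, 3, 0, 0, 0]
    - [0.7, 6, 0, 0, 0]
    - [0.7, 8.5, 0, 0, 0]
    - [0.7, 10.5, 0, 0, 0]
    - [0.7, 12, 0, 0, 0]
    - [0.7, 12.5, 0, 0, 0]
    - [0.7, 12.5, 0, 0, 0]

```text
clock: 14.7
eef_pos: [630.1, -123.3, 66.0]
ee_rot: [0.129, 1.555, -0.124]
force: [0.3, 1.0, -0.4]
width: 0.546
```

```bash
python3 go.py 629.6 -123.4 66.1 -9.2;python3 chk.py c5 s 48 48 629.6 -123.4 -.16 64 629.6 -123.4 -.16 56 185 265 260 345 5
```

```text
t 14.7 tcp [ 630.14 -123.34   66.02] x-axis [ 0.01  0.   -1.  ] jaw yaw deg -9.26 q [ 0.4   0.63 -0.41  1.75  0.32  0.82 -0.33] F [ 0.29  1.04 -0.35] w 0.546
shift [-0.08 -0.15 -0.53] turn -0.06086231568633593 (alt 179.93913768431366 )
```

View pics/c5.png

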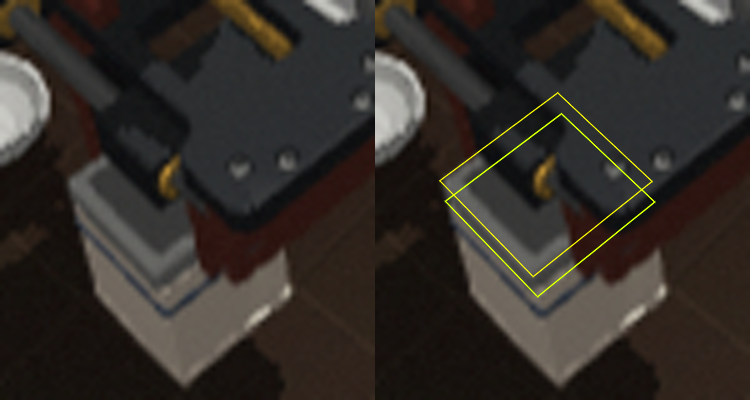

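Request:
jog_arm:
  commands:
    - [0.7, 0.5, 0, 0, 0]
    - [0.4, 0.5, 0, 0, 0]
    - [0.35, 0.5, 0, 0, 0]
    - [0.25, 0.5, 0, 0, 0]
    - [0.2, 0.5, 0, 0, 0]
    - [0.2, -5, 0, 0, 0]
    - [0.2, -20, 0, 0, 0]
    - [0.1, -40, 0, 0, 0]
    - [0, -62, 0, 0, 0]
    - [0, -66, 0, 0, 0]

```text
clock: 15.75
eef_pos: [631.5, -123.5, 135.9]
ee_rot: [0.129, 1.549, -0.124]
force: [0.9, 0.5, 0.7]
width: 0.994
```

```bash
python3 go.py 633 23.4 127 0;python3 chk.py c6 s 48 48 629.6 -123.4 -.16 64 629.6 -123.4 -.16 56 185 265 260 345 5
```

```text
t 15.75 tcp [ 631.45 -123.51  135.93] x-axis [ 0.02  0.   -1.  ] jaw yaw deg -9.26 q [ 0.42  0.54 -0.44  1.7   0.28  0.94 -0.29] F [0.92 0.55 0.66] w 0.994
shift [  9.19 145.2  -22.28] turn -9.263486066317967 (alt 170.73651393368203 )
```

View pics/c6.png

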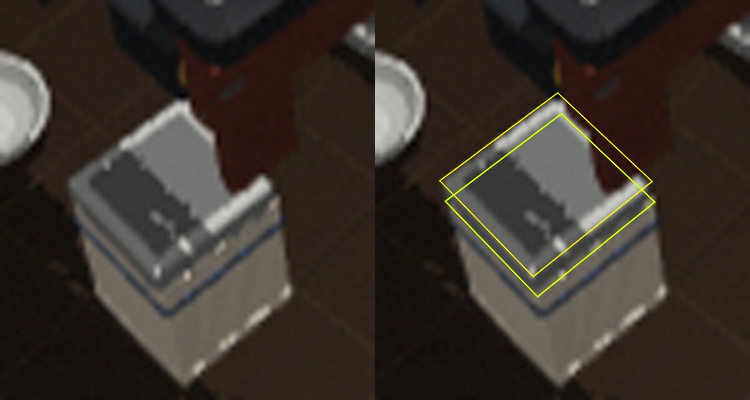

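Square lid home. Now the large round one.

Request:
jog_arm:
  commands:
    - [0, 0, 10, -2, -1]
    - [0, 0, 25, -4, -2]
    - [0, 0, 45, -7, -3]
    - [0, 0, 66, -10, -4]
    - [0, 0, 87, -13, -6]
    - [0, 0, 107, -16, -7]
    - [0, 0, 124, -19, -8]
    - [0, 0, 137, -21, -9]
    - [0, 4, 144, -22, -9.3]
    - [0, 9, 145.2, -22.3, -9.3]

```text
clock: 16.8
eef_pos: [632.7, 24.2, 126.1]
ee_rot: [0.0, 1.553, 0.003]
force: [-0.5, -0.1, 0.9]
width: 1.0
```

```bash
python3 go.py 633 23.4 34 0;python3 refit.py r 68 68 633 23.4 0 24 d1 235 215 320 305 4.5
```

```text
t 16.8 tcp [632.66  24.22 126.12] x-axis [ 0.02  0.   -1.  ] jaw yaw deg 0.09 q [ 0.23  0.55 -0.5   1.73  0.32  0.92 -0.4 ] F [-0.47 -0.07  0.91] w 1.0
shift [92.11 -0.98 -1.27] turn 0.09188072942721703 (alt -179.9081192705728 )
[634.68  24.8    0.  ] 39.2
[633.36  22.79   0.  ] 30.3
```

View pics/d1.png

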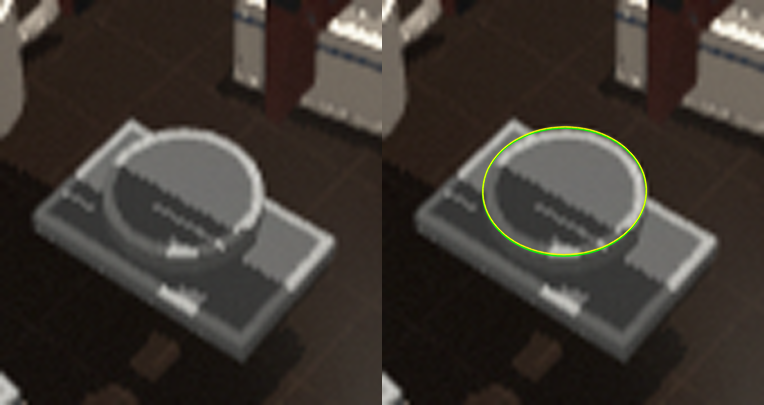

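Request:
jog_arm:
  commands:
    - [0, 10, -1, -1.2, 0]
    - [0, 24, -1, -1.2, 0]
    - [0, 42, -1, -1.2, 0]
    - [0, 60, -1, -1.2, 0]
    - [0, 76, -1, -1.2, 0]
    - [0, 87, -1, -1.2, 0]
    - [0, 91.5, -1, -1.2, 0]
    - [0, 91.5, -1, -1.2, 0]

```text
clock: 17.65
eef_pos: [631.9, 22.3, 32.7]
ee_rot: [0.0, 1.556, 0.001]
force: [-0.1, -0.8, 0.3]
width: 0.998
```

Request:
jog_arm:
  commands:
    - [0.1, 0, 0, 0, 0]
    - [0.15, 0, 0, 0, 0]
    - [0.25, 0, 0, 0, 0]
    - [0.45, 0, 0, 0, 0]
    - [0.45, 0, 0, 0, 0]
    - [0.45, 0, 0, 0, 0]
    - [0.45, 0, 0, 0, 0]
  squeeze: 25

```text
clock: 18.35
eef_pos: [632.5, 22.3, 33.4]
ee_rot: [0.0, 1.555, 0.001]
force: [-0.1, -0.5, 5.6]
width: 0.761
```

```bash
python3 go.py 633 23.2 34 0;python3 snap.py d2 200 190 340 310 4.5
```

```text
t 18.35 tcp [632.51  22.31  33.39] x-axis [ 0.02  0.   -1.  ] jaw yaw deg 0.03 q [ 0.19  0.67 -0.45  1.78  0.4   0.77 -0.46] F [-0.1  -0.53  5.62] w 0.761
shift [-0.61  0.9   0.5 ] turn 0.03056495005513682 (alt -179.96943504994488 )
```

View pics/d2.png

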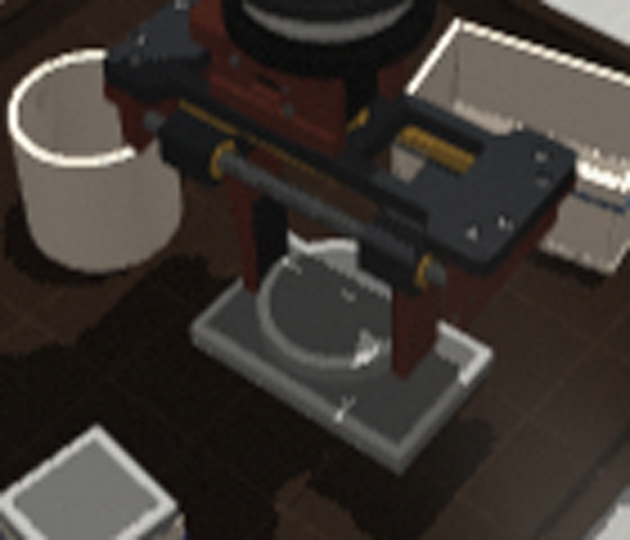

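Request:
jog_arm:
  commands:
    - [0.45, -2, 0, 0, 0]
    - [0.45, -6, 0, 0, 0]
    - [0.45, -14, 0, 0, 0]
    - [0.45, -27, 0, 0, 0]
    - [0.45, -43, 0, 0, 0]
    - [0.45, -60, 0, 0, 0]
    - [0.45, -77, 0, 0, 0]
    - [0.45, -90, 0, 0, 0]
    - [0.45, -97, 0, 0, 0]
    - [0.45, -97, 0, 0, 0]

```text
clock: 19.4
eef_pos: [631.6, 22.3, 131.8]
ee_rot: [0.001, 1.553, 0.001]
force: [-0.4, -0.4, -0.6]
width: 0.764
```

```bash
python3 go.py 623.9 -256.5 130 -20;python3 snap.py d3 200 140 340 310 3.5
```

```text
t 19.4 tcp [631.65  22.26 131.77] x-axis [ 0.02  0.   -1.  ] jaw yaw deg 0.02 q [ 0.23  0.54 -0.5   1.73  0.32  0.93 -0.39] F [-0.38 -0.39 -0.55] w 0.764
shift [   1.31 -278.76   -7.9 ] turn 20.024621881549365 (alt -159.97537811845064 )
```

View pics/d3.png

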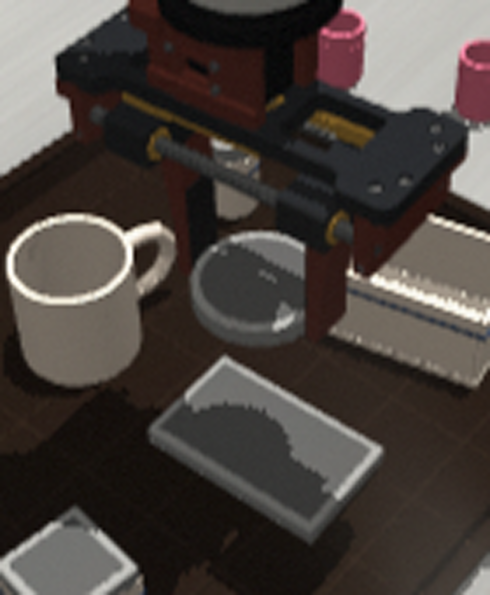

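The large lid hangs level and the oblong lid is undisturbed. I'll move to the large pot.

Request:
jog_arm:
  commands:
    - [0.45, 0, -18, -1, 2]
    - [0.45, 0, -44, -1, 4]
    - [0.45, 0, -78, -2, 6]
    - [0.45, 0, -116, -3, 9]
    - [0.45, 0, -154, -4, 12]
    - [0.45, 0, -192, -5, 14]
    - [0.45, 0, -226, -6, 16]
    - [0.45, 0, -255, -7, 18]
    - [0.45, 0, -273, -8, 20]
    - [0.45, 0, -279, -8, 20]

```text
clock: 20.45
eef_pos: [621.7, -260.4, 129.3]
ee_rot: [0.279, 1.538, -0.275]
force: [0.3, 0.1, -1.7]
width: 0.765
```

```bash
python3 go.py 623.9 -256.5 82 -20
```

```text
t 20.45 tcp [ 621.69 -260.39  129.34] x-axis [ 0.01  0.   -1.  ] jaw yaw deg -20.29 q [ 0.57  0.59 -0.37  1.63  0.25  0.96 -0.24] F [ 0.31  0.1  -1.69] w 0.765
shift [47.37  4.16  0.07] turn -0.2938137982732769 (alt 179.70618620172672 )
```

Request:
jog_arm:
  commands:
    - [0.45, 6, 4, 0, 0]
    - [0.45, 14, 4, 0, 0]
    - [0.45, 25, 4, 0, 0]
    - [0.45, 36, 4, 0, 0]
    - [0.45, 44, 4, 0, 0]
    - [0.45, 47, 4, 0, 0]
    - [0.45, 47, 4, 0, 0]

```text
clock: 21.15
eef_pos: [623.5, -256.4, 81.6]
ee_rot: [0.279, 1.539, -0.275]
force: [-0.4, 0.5, -1.4]
width: 0.762
```

```bash
python3 go.py 623.9 -256.5 69.4 -20;python3 chk.py d4 r 68 68 623.9 -255.8 0 68 623.9 -255.8 0 72.6 115 315 205 410 4
```

```text
t 21.15 tcp [ 623.49 -256.41   81.62] x-axis [ 0.01  0.   -1.  ] jaw yaw deg -20.28 q [ 0.55  0.64 -0.36  1.66  0.27  0.88 -0.27] F [-0.41  0.54 -1.4 ] w 0.762
shift [12.22 -0.01  0.27] turn -0.2779447872352989 (alt 179.7220552127647 )
```

View pics/d4.png

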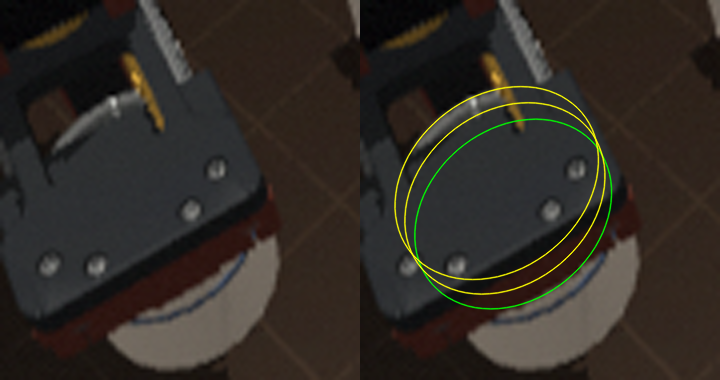

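Most of it is hidden, but the visible lid edge (crop 80,125) sits where expected. I'll lower it.

Request:
jog_arm:
  commands:
    - [0.45, 3, 0, 0, 0]
    - [0.45, 6, 0, 0, 0]
    - [0.45, 8.5, 0, 0, 0]
    - [0.45, 10.5, 0, 0, 0]
    - [0.45, 12, 0, 0, 0]
    - [0.45, 12, 0, 0, 0]

```text
clock: 21.8
eef_pos: [623.8, -256.5, 70.0]
ee_rot: [0.279, 1.539, -0.275]
force: [0.1, 0.7, -2.1]
width: 0.763
```

```bash
python3 go.py 623.9 -256.5 69.4 -20
```

```text
t 21.8 tcp [ 623.85 -256.52   69.96] x-axis [ 0.01  0.   -1.  ] jaw yaw deg -20.29 q [ 0.55  0.66 -0.35  1.66  0.28  0.86 -0.27] F [ 0.12  0.7  -2.07] w 0.763
shift [0.56 0.04 0.03] turn -0.2854249101395112 (alt 179.7145750898605 )
```

Request:
jog_arm:
  commands:
    - [0.45, 0.8, 0, 0, 0]
    - [0.2, 0.8, 0, 0, 0]
    - [0.15, 0.8, 0, 0, 0]
    - [0.08, 0.8, 0, 0, 0]
    - [0.04, 0.8, 0, 0, 0]
    - [0.04, -5, 0, 0, 0]
    - [0.04, -20, 0, 0, 0]
    - [0, -40, 0, 0, 0]
    - [0, -60, 0, 0, 0]
    - [0, -64, 0, 0, 0]

```text
clock: 22.8
eef_pos: [624.9, -257.0, 137.9]
ee_rot: [0.279, 1.533, -0.276]
force: [0.2, 0.0, 0.6]
width: 1.003
```

```bash
python3 go.py 634.9 20.7 110 89
```

```text
t 22.8 tcp [ 624.9  -257.02  137.89] x-axis [ 0.02 -0.   -1.  ] jaw yaw deg -20.29 q [ 0.56  0.58 -0.38  1.62  0.24  0.97 -0.25] F [0.16 0.   0.6 ] w 1.003
shift [ 27.66 263.81 -87.44] turn 70.70902893464088 (alt -109.29097106535912 )
```

Request:
jog_arm:
  commands:
    - [0, 0, 18, -6, 5]
    - [0, 0, 42, -14, 12]
    - [0, 0, 74, -24, 19]
    - [0, 0, 110, -36, 27]
    - [0, 0, 146, -48, 35]
    - [0, 0, 180, -60, 43]
    - [0, 0, 212, -70, 51]
    - [0, 0, 240, -80, 59]
    - [0, 0, 258, -86, 66]
    - [0, 0, 264, -87.5, 70.7]

```text
clock: 23.8
eef_pos: [634.1, 24.9, 137.7]
ee_rot: [1.231, 1.187, -1.207]
force: [0.4, -0.8, -0.4]
width: 0.998
```

```bash
python3 go.py 634.9 20.7 14 89; python3 chk.py e1 r 68 68 623.9 -255.8 0 68 623.9 -255.8 0 60 115 315 205 410 4; python3 refit.py s 112 68 634.9 20.7 -.02 4 e2 235 215 320 305 4.5
```

```text
t 23.8 tcp [634.1   24.87 137.75] x-axis [ 0.02  0.   -1.  ] jaw yaw deg -91.0 q [-0.03  0.49 -0.14  1.74  0.09  0.89 -1.8 ] F [ 0.43 -0.78 -0.43] w 0.998
shift [123.74  -1.54   4.21] turn 0.00440467144574086 (alt -179.99559532855426 )
[ 6.373e+02  2.124e+01 -2.000e-02] 44.0
[ 6.3639e+02  2.0430e+01 -2.0000e-02] 36.1
```

View pics/e1.png

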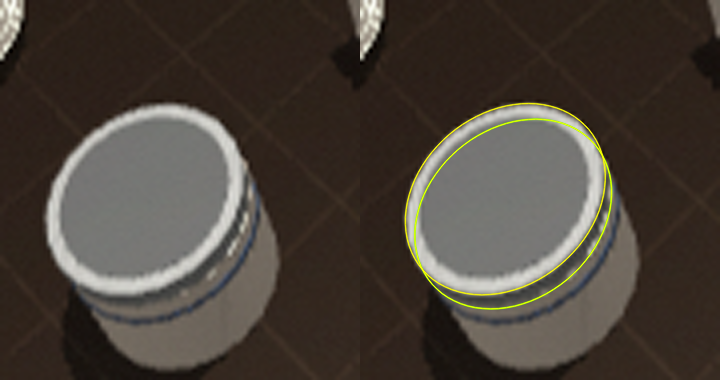

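View pics/e2.png

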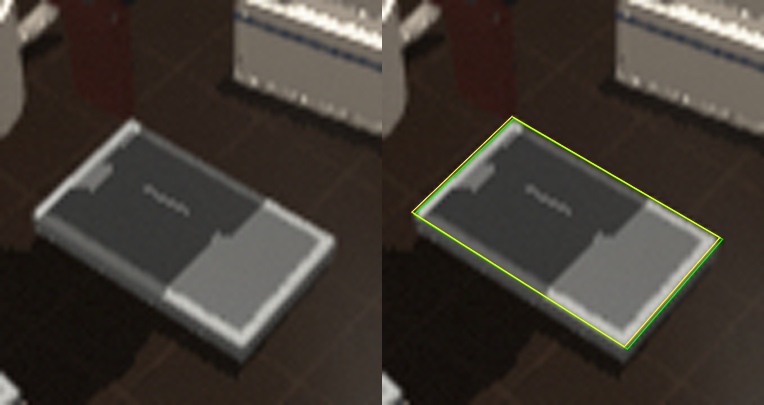

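Large lid home: its top ellipse matches the expected outline. The oblong lid hasn't moved, so I'll descend to it.

Request:
jog_arm:
  commands:
    - [0, 12, -1, 4, 0]
    - [0, 28, -1, 4, 0]
    - [0, 48, -1, 4, 0]
    - [0, 70, -1, 4, 0]
    - [0, 90, -1, 4, 0]
    - [0, 107, -1, 4, 0]
    - [0, 118, -1, 4, 0]
    - [0, 122.5, -1, 4, 0]
    - [0, 123, -1, 4, 0]

```text
clock: 24.8
eef_pos: [635.4, 18.7, 14.2]
ee_rot: [1.228, 1.188, -1.207]
force: [0.2, 0.5, -0.1]
width: 0.998
```

```bash
python3 go.py 635.3 20.6 14 89
```

```text
t 24.8 tcp [635.41  18.71  14.16] x-axis [ 0.02 -0.   -1.  ] jaw yaw deg -90.86 q [-0.04  0.66 -0.12  1.8   0.12  0.67 -1.82] F [ 0.19  0.51 -0.13] w 0.998
shift [ 0.16 -0.15 -1.89] turn 0.13722993271414907 (alt -179.86277006728585 )
```

Request:
jog_arm:
  commands:
    - [0.05, 0, 0, -1.8, 0]
    - [0.15, 0, 0, -1.8, 0]
    - [0.25, 0, 0, -1.8, 0]
    - [0.45, 0, 0, -1.8, 0]
    - [0.45, 0, 0, -1.8, 0]
    - [0.45, 0, 0, -1.8, 0]
    - [0.45, 0, 0, -1.8, 0]
    - [0.45, 0, 0, -1.8, 0]
  squeeze: 40

```text
clock: 25.6
eef_pos: [636.0, 20.4, 14.9]
ee_rot: [1.229, 1.187, -1.206]
force: [-1.5, -0.1, 6.5]
width: 0.773
```

```bash
python3 go.py 635.3 20.6 14 89
```

```text
t 25.6 tcp [635.98  20.41  14.91] x-axis [ 0.02 -0.   -1.  ] jaw yaw deg -90.87 q [-0.04  0.66 -0.12  1.8   0.12  0.67 -1.82] F [-1.5  -0.08  6.46] w 0.773
shift [ 0.9  -0.7  -0.18] turn 0.13365398390300243 (alt -179.866346016097 )
```

Request:
jog_arm:
  commands:
    - [0.45, -2, 0, 0, 0]
    - [0.45, -6, 0, 0, 0]
    - [0.45, -14, 0, 0, 0]
    - [0.45, -27, 0, 0, 0]
    - [0.45, -43, 0, 0, 0]
    - [0.45, -60, 0, 0, 0]
    - [0.45, -77, 0, 0, 0]
    - [0.45, -92, 0, 0, 0]
    - [0.45, -100, 0, 0, 0]
    - [0.45, -100, 0, 0, 0]

```text
clock: 26.6
eef_pos: [634.9, 20.6, 116.7]
ee_rot: [1.23, 1.185, -1.204]
force: [0.3, 0.2, -2.4]
width: 0.769
```

```bash
python3 go.py 644 158.4 114 99.2; python3 snap.py e3 200 140 360 310 3.5
```

```text
t 26.6 tcp [634.93  20.61 116.71] x-axis [ 0.02 -0.   -1.  ] jaw yaw deg -90.87 q [-0.03  0.52 -0.14  1.76  0.1   0.85 -1.8 ] F [ 0.3   0.22 -2.4 ] w 0.769
shift [   2.8     6.92 -137.91] turn -10.06725992133073 (alt 169.93274007866927 )
```

View pics/e3.png

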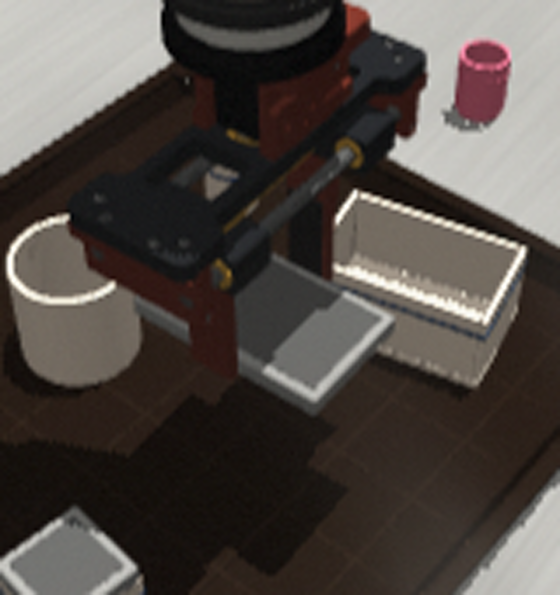

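Request:
jog_arm:
  commands:
    - [0.45, 0, 0, -8, -1]
    - [0.45, 0, 1, -20, -2]
    - [0.45, 0, 2, -37, -3]
    - [0.45, 0, 3, -57, -4]
    - [0.45, 0, 4, -78, -6]
    - [0.45, 0, 5, -98, -7]
    - [0.45, 0, 6, -115, -8]
    - [0.45, 1, 7, -128, -9]
    - [0.45, 2, 7, -136, -10]
    - [0.45, 2, 7, -138, -10]

```text
clock: 27.65
eef_pos: [643.1, 159.5, 113.2]
ee_rot: [1.097, 1.264, -1.076]
force: [-0.1, 0.2, -2.0]
width: 0.77
```

```bash
python3 go.py 644 158.4 77 99.2
```

```text
t 27.65 tcp [643.1  159.51 113.22] x-axis [ 0.02 -0.   -1.  ] jaw yaw deg -80.76 q [-0.21  0.56 -0.19  1.69  0.14  0.88 -1.86] F [-0.12  0.23 -2.04] w 0.77
shift [36.23 -0.01  1.09] turn 0.03562954303231436 (alt -179.96437045696769 )
```

Request:
jog_arm:
  commands:
    - [0.45, 6, 0, 1, 0]
    - [0.45, 14, 0, 1, 0]
    - [0.45, 23, 0, 1, 0]
    - [0.45, 31, 0, 1, 0]
    - [0.45, 35.5, 0, 1, 0]
    - [0.45, 36, 0, 1, 0]
    - [0.45, 36, 0, 1, 0]

```text
clock: 28.35
eef_pos: [644.0, 158.4, 77.1]
ee_rot: [1.097, 1.264, -1.076]
force: [-0.2, -0.2, -1.8]
width: 0.768
```

```bash
python3 go.py 644 158.4 62.9 99.2;python3 chk.py e4 s 112 68 644 158.4 .16 60 644 158.4 .16 66 270 165 365 260 4
```

```text
t 28.35 tcp [644.04 158.44  77.13] x-axis [ 0.02 -0.   -1.  ] jaw yaw deg -80.77 q [-0.21  0.61 -0.18  1.7   0.15  0.82 -1.87] F [-0.2  -0.16 -1.79] w 0.768
shift [14.23 -0.33 -0.02] turn 0.03312969692296974 (alt -179.96687030307703 )
```

View pics/e4.png

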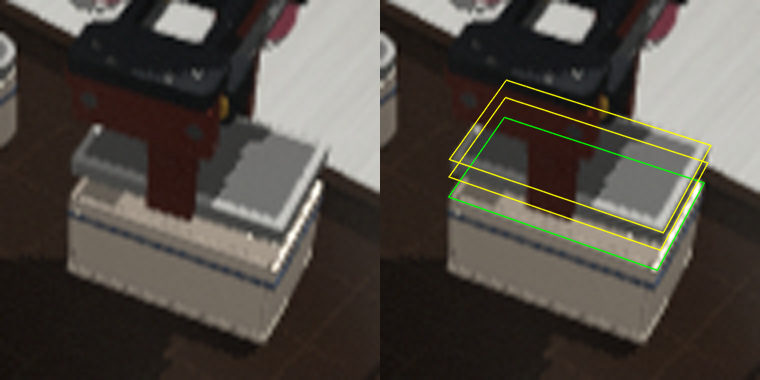

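The lid lines up over the pot to within about 1 px (corners 73,158; 283,228; 327,150). I'll lower it.

Request:
jog_arm:
  commands:
    - [0.45, 3, 0, 0, 0]
    - [0.45, 6, 0, 0, 0]
    - [0.45, 9, 0, 0, 0]
    - [0.45, 11.5, 0, 0, 0]
    - [0.45, 13.5, 0, 0, 0]
    - [0.45, 14, 0, 0, 0]
    - [0.45, 14, 0, 0, 0]

```text
clock: 29.1
eef_pos: [644.5, 158.5, 63.4]
ee_rot: [1.098, 1.264, -1.076]
force: [0.6, 0.2, -1.9]
width: 0.769
```

```bash
python3 go.py 644 158.4 62.9 99.2;python3 chk.py e5 s 112 68 644 158.4 .16 60 644 158.4 .16 52 270 165 365 260 4
```

```text
t 29.1 tcp [644.49 158.52  63.36] x-axis [ 0.02 -0.   -1.  ] jaw yaw deg -80.77 q [-0.21  0.63 -0.18  1.71  0.16  0.8  -1.87] F [ 0.56  0.19 -1.94] w 0.769
shift [ 0.45 -0.51  0.04] turn 0.031910969078523976 (alt -179.96808903092148 )
```

View pics/e5.png

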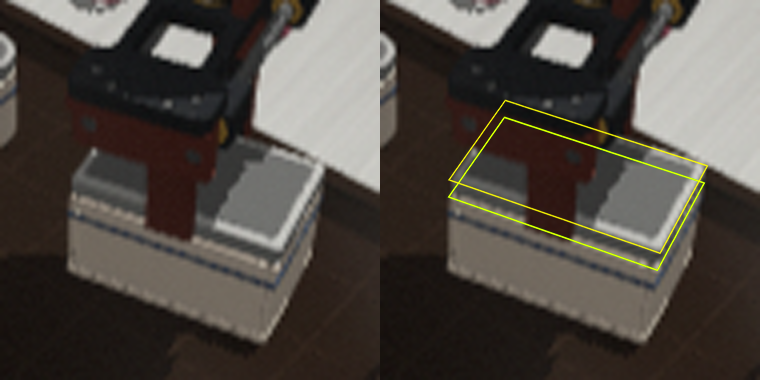

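Request:
jog_arm:
  commands:
    - [0.45, 0.8, 0, 0, 0]
    - [0.2, 0.8, 0, 0, 0]
    - [0.15, 0.8, 0, 0, 0]
    - [0.08, 0.8, 0, 0, 0]
    - [0.02, 0.8, 0, 0, 0]
    - [0.02, -5, 0, 0, 0]
    - [0, -20, 0, 0, 0]
    - [0, -40, 0, 0, 0]
    - [0, -65, 0, 0, 0]
    - [0, -95, 0, 0, 0]

```text
clock: 30.15
eef_pos: [642.2, 158.6, 160.1]
ee_rot: [1.098, 1.264, -1.076]
force: [0.2, -0.3, 0.4]
width: 1.001
```

Request:
jog_arm:
  commands:
    - [0, -20, 0, 0, 0]
    - [0, -50, 0, 0, 0]
    - [0, -80, 0, 0, 0]
    - [0, -100, 0, 0, 0]
    - [0, -100, 0, 0, 0]

```text
clock: 30.65
eef_pos: [642.0, 159.4, 265.2]
ee_rot: [1.102, 1.26, -1.07]
force: [-0.1, 0.8, 0.0]
width: 1.001
```

```bash
cat > fin.py <<'E'
from h import *
im=bot.get_image('scene');cv2.imwrite('pics/fin_full.png',im[:,:,::-1]);t=bot.get_image('top');cv2.imwrite('pics/fin_top.png',t[:,:,::-1])
G={'scene':dirs(im)};L=[]
for n,kd,a,b,x,y,w,z in (('sr','r',36,36,491.5,178.6,0,46),('sq','s',48,48,629.6,-123.4,-.16,56),('lr','r',68,68,623.9,-255.8,0,60),('ob','s',112,68,644,158.4,.16,52)):
    s=shape(kd,a,b);m=shape(kd,a-7,b-7)
    r,v=fit((x,y,w),[(s,z+20,-1),(m,z+20,1)],G,('scene',),rng=8,yr=.2,sym=kd=='r');print(n,np.round(r-[x,y,w],2),round(v,1))
    L+=[(place(s,x,y,w,z+20),(0,255,0)),(place(s,x,y,w,z+8),(0,255,255)),(place(s,x,y,w,4),(255,255,0))]
cv2.imwrite('pics/fin.png',crop(im,'scene',60,150,360,410,2.2,L))
E
python3 fin.py; python3 go.py
```

```text
sr [ 0.67 -0.34  0.  ] 39.1
sq [-0.14 -0.27 -0.02] 46.1
lr [-0.64 -0.09  0.  ] 53.7
ob [-0.53  0.48 -0.01] 26.7
t 30.75 tcp [640.14 158.64 260.87] x-axis [ 0.02 -0.   -1.  ] jaw yaw deg -80.76 q [-0.19  0.42 -0.2   1.56  0.1   1.15 -1.83] F [ 0.03  0.24 -0.65] w 1.002
```

View pics/fin.png

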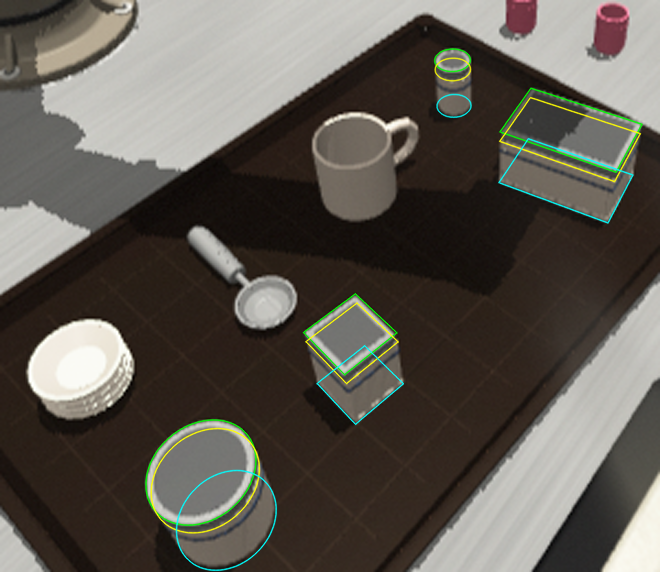

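View pics/fin_full.png

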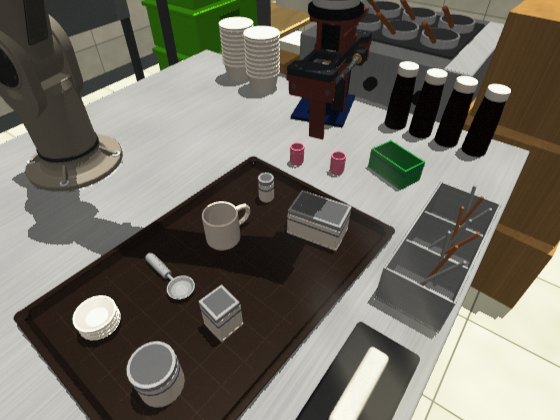

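All four lids are home: their outlines match at the seated height. The gripper is clear, and the mug, dishes and look-alikes haven't moved.

```bash
python3 -c "
from cell import bot
print(bot.finish_job())"
```

```text
the job is handed in; nothing more can be done
None
```

I took the stack apart from the top down and set each lid on its own pot: small round, square, large round, then oblong. I handed the job in at about 31 s on the robot's clock, with the gripper open and clear above the scene.

- **Lid position:** in the last scene picture, each lid fitted at its seated height lies within about 1 mm of the pot position I had measured. The square and oblong lids are in line with their pots to within about 0.02 rad.
- **Rest of the scene:** by eye, the pots, mug, dish pile and the pink and green look-alikes look unmoved in that picture.
- **Disagreements:** my first automatic fit put the upper stack lids in the wrong place and the two cameras' pot positions up to 5 mm apart. A refit brought the pots to within about 2 mm. I had also saved a final overhead picture but did not examine it.
- **Failures:** no check failed. Forces I read stayed under about 7 N.

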